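# Clamp a lens barrel in the V-blocks

## Robot

A 7-joint arm with a two-finger parallel gripper is mounted at the origin on the work surface. World frame = base frame: x ahead of the robot, y to its left, z up, the work surface at z = 0. Lengths are in m, angles in rad, forces in N, time in s.
With the tool pointing down it reaches from about 0.4 to 0.9 m from the base axis. Payload 5.6 kg.
Tool frame: the origin (TCP) lies midway between the tips of the shut fingers; the grasp point (between the pads) lies manip.grasp_offset behind it (manip.grasp_offset is the distance from the TCP to the grasp point, in m); y points along the fingers, x is the direction in which the jaws open and shut, and the axes are right-handed (so a half turn about y gives the same grasp; the last joint's range is limited). The gripper opens to 92 mm and grips with 3 to 60 N. Pads are 20 mm wide; open, the fingers measure 128 mm over their backs; the gripper's body (75 mm by 189 mm) begins 69 mm behind the grasp point.
Start: joints at [1.271, 0.468, -0.012, 1.603, 0.006, 1.071, -0.056], TCP at [0.165, -0.629, 0.215] pointing down, gripper open.
Joint ranges: [-2.53, 2.53], [-0.31, 2.02], [-1.57, 1.55], [0.28, 2.44], [-1.29, 4.43], [0.15, 1.84], [-2.92, 2.92]. Speed limits (rad/s): [2.57, 2.57, 3.14, 3.14, 3.14, 3.14, 3.14].

## Interface

Orientations are given as [roll, pitch, yaw] about the fixed x, y, z axes, in that order (R = Rz(yaw) Ry(pitch) Rx(roll)).
In Python, from cell import manip, imaging gives the robot as it stands.
- The arm moves only by the tool jog_arm, never from a script. Its argument "targets" is a list of rows, each a list of 5 numbers: the shift along the tool's x, y, z normalised to -1 to 1, where 1 is 0.1 m, then the turn about the tool's y normalised to -1 to 1, where 1 is 30 degrees, then the opening, from 0 (shut) to 1 (fully open). A call has exactly 10 rows; each row is the pose to reach, as a shift and turn from the pose commanded when the call began, along the tool's axes at that moment; what a row does not reach only later rows make up. A row lasts 1/10 s, in which the tool goes at most 50 mm and 8.59 degrees, less where a joint would pass 70% of its speed; a pose out of reach is approached as far as the arm can. A call with a number of a shift or a turn outside -1 to 1 is refused whole. A call with a gripper value outside its range is refused whole. The fingers move at their own pace and stop on an object; "grip_force" is the grip in N (left out, the last holds). Time passes only in rows, so rows that repeat a pose let the fingers close, or fill a call up. It gives the time, the measured TCP pose, the force and the opening at its end, in the units of the state.
- manip.get_obs(): the state, without advancing time (a new reading comes with each control period).
- imaging.snapshot(name): name is "side" or "top" or "wrist"; returns a dict with "image" (480x640x3 uint8, red, green, blue), "mtx" (3x3 intrinsics, pixels), "view" (4x4, takes a point from world to camera coordinates). Camera axes: x right, y down, z forward; pixel columns grow to the right and rows downward; lengths in m; the calibration is good to about 2 mm. A picture is of the moment at which its call begins. There is no depth.
- manip.hand_in(): hands the job in, once; it reports no verdict.
The state is a dict: "time": time; "qpos": joint angles; "joint_vel": joint speeds; "tau": joint torques, N m; "eef_pos": TCP position; "ee_rot": TCP orientation; "ft_force": force on the tool from outside, world axes, zero at the start; "ft_torque": the same for the moment, N m; "finger_gap": finger opening in m.
Only numpy, scipy, OpenCV 4.12 (cv2) and the standard library are available. Lean on these libraries where they do the work, as an engineer would, in place of code of your own. Each camera call takes 0.05 s, during which the arm holds its last target. There are 200 camera calls.

## Task

Take the black lens barrel out of its blue storage cup, set it down in the slanted yellow rest and let go, then take it again another way and lay it flat in the pair of V-blocks with its white-banded foot end pushed right up against the steel end stop. Once it lies there and you have let go of it, swing the orange clamp strap over and press it fully down onto the barrel. Do not let the barrel fall to the bench, and leave the dishes, the brown bottle and the eyepiece where they are.

Things in the scene. Friction and masses are not known exactly. Their poses are not given: they have to be found in the camera images.
- barrel_center (a point): centre of the loose lens barrel: a plain black cylinder 160 mm long, 42 mm in diameter, about 0.4 kg. Its z axis is the barrel's axis and points from the white-banded foot end to the glass lens end, each 80 mm from this point. It starts standing foot down in the storage cup, lens end up.
- barrel_foot (a point): centre of the barrel's foot end face (the end with the white band); axes as for the barrel.
- cup: blue storage cup, fixed to the bench: 66 mm outside, 48 mm bore, 52 mm high, inner floor 8 mm above the bench; origin at the centre of its underside.
- rest: slanted rest, fixed aluminium stand, base 160 by 80 mm, origin under its centre, z up. Two yellow 90-degree V yokes, opening upwards and to +x, carry the barrel from below; along it they stand 20 to 30 and 103 to 113 mm from its foot end. Between them, and over the last 47 mm to the lens end, fingers have room. They reach 28 mm to each side, and stay 7 mm below the barrel's axis.
- rest_center (a point): where the barrel's centre lies when parked in the slanted rest. The parked axis leans 45 degrees in the rest's x-z plane: foot low on the +x side against a yellow toe plate (which reaches 10 mm past the axis), lens end high on the -x side. Axes are those of the rest.
- fixture: V-block fixture fixed to the bench, base 200 (x) by 130 (y) by 10 mm, origin under its centre, z up. Two dark 90-degree V-blocks hold the barrel along x, axis at y = 0, 65 mm above the bench, foot end to +x. They span x = 45 to 77 and -68 to -48 mm, 66 mm wide, 61 mm high; between them fingers have room down to the base. A catch post 84 mm high stands at x = 64, y = -50 mm.
- stop (a point): centre of the face of the upright steel end stop (60 mm wide, 75 mm high), on the barrel's axis: at x = 80, y = 0, z = 65 mm in the fixture. The seated barrel's foot face touches it.
- hinge (a point): hinge axis of the clamp strap, at x = 64, y = 52, z = 90 mm in the fixture; the axis runs along the fixture's x; its two cheeks reach up to 95 mm and stand 9 to 15 mm either side along x.
- strap (a joint): orange clamp strap, rad: 0 = closed, level, pad on the barrel's top (top face 96 mm above the bench); grows as it swings up; pi/2 upright; 1.9 leans out to fixture +y. Goes below 0 with no barrel under it. 16 mm wide, 6 mm thick, reaches 100 mm from the hinge (y = -48 mm closed). Stiff friction hinge: stays where left, about 2 N at its end moves it.
- dishes: bystander: stack of closed dishes, 90 mm in diameter, 32 mm high; origin at its underside.
- bottle: bystander: brown glass bottle, 56 mm in diameter, 110 mm high; origin at its underside.
- eyepiece: bystander: small black eyepiece, 40 mm in diameter, 46 mm high, standing; origin at its underside.

How it is judged:
On the way, in this order (a step that is already met when the one before it is completed fails the run):
1. the barrel is parked in the slanted rest, lens end up, let go and still (distance between barrel_center and rest_center below 0.02 m and angle between barrel_center's own z axis and vertical between 0.65 and 0.92 rad and contact force between the fingers and barrel below 0.05 N and linear speed of barrel below 0.02 m/s), for 0.2 s.
2. the barrel lies in both V-blocks, foot against the stop, let go and still, the strap still open (distance between barrel_foot and stop below 0.0045 m and x of barrel_foot in the frame of fixture between 0.0775 and 0.0825 m and y of barrel_center in the frame of fixture between -0.003 and 0.003 m and z of barrel_center in the frame of fixture between 0.062 and 0.068 m and angle between the z axis of barrel_center and the x axis of fixture, either way round below 0.04 rad and contact force between the fingers and barrel below 0.05 N and linear speed of barrel below 0.02 m/s and value of joint strap above 0.8 rad), for 0.2 s.
At the end, for the whole second after the job is handed in: The barrel lies at rest in both V-blocks, let go, foot end within 2.5 mm of the end stop, its axis within 3 mm and 0.04 rad of the V axis, and the strap is down on it (joint within 0.05 rad of 0) and still (distance between barrel_foot and stop below 0.0045 m and x of barrel_foot in the frame of fixture between 0.0775 and 0.0825 m and y of barrel_center in the frame of fixture between -0.003 and 0.003 m and z of barrel_center in the frame of fixture between 0.062 and 0.068 m and angle between the z axis of barrel_center and the x axis of fixture, either way round below 0.04 rad and contact force between the fingers and barrel below 0.05 N and linear speed of barrel below 0.02 m/s and value of joint strap between -0.05 and 0.05 rad and velocity of joint strap between -0.05 and 0.05 rad/s); the robot touches nothing.
It fails at once if the barrel falls to the bench (its centre below 35 mm) (height (world z) of barrel_center below 0.035 m).
It fails at once if the stack of dishes is moved by more than 30 mm (distance of dishes from where it was at the start of the episode above 0.03 m).
It fails at once if the bottle is moved by more than 30 mm (distance of bottle from where it was at the start of the episode above 0.03 m).
It fails at once if the eyepiece is moved by more than 30 mm (distance of eyepiece from where it was at the start of the episode above 0.03 m).
It also fails if it takes over 72 s, if anything falls off the work surface, if the arm or the gripper's body presses on something with over 40 N, if the wrist force passes 120 N, or if a joint passes its speed limit or range.

## Working session

There is one attempt and no reset: what is moved stays moved. The work goes in short steps, Python scripts to look and compute and a tool call to move; the robot and the scene stay as the last step left them, time stands still between calls to the robot, and variables do not carry over. Pictures are saved under pics/ and viewed, on a budget of 10 in all, crops included, one or two more only if the job needs it, and the job is handed in when it is done.

Besides the shell and the picture viewer there is one more tool, called as name([rows], argument=value, ...), one row to a line, values as JSON. jog_arm: Moves the arm, as the interface text tells. Its arguments: {"type":"object","properties":{"targets":{"type":"array"},"grip_force":{"type":"number"}},"required":["targets"]}

```bash
ls; mkdir -p pics; python3 - <<'E'
from cell import manip, imaging
import cv2,numpy as np
o=manip.get_obs();print(o); print(manip.grasp_offset)
for n in("side","top"):
    s=imaging.snapshot(n);cv2.imwrite(f"pics/{n}0.png",s["image"][:,:,::-1]);print(n,s["mtx"].tolist(),np.round(s["view"],4).tolist())
s=imaging.snapshot("wrist");cv2.imwrite(f"pics/wrist0.png",s["image"][:,:,::-1]);print(np.round(s["view"],4).tolist())
E
```

```text
pics
{'time': 0.0, 'qpos': array([ 1.27097611,  0.46838065, -0.01160901,  1.60359905,  0.0060203 ,
        1.07143339, -0.05630288]), 'joint_vel': array([-0.00066127,  0.00032972,  0.00079052,  0.00043698,  0.00104488,
        0.00162061, -0.00108117]), 'tau': array([-9.96024282e-04, -5.20575535e+01, -1.28299845e-02, -2.43746281e+01,
       -5.65499871e-02,  1.72836607e-02,  1.52189782e-04]), 'eef_pos': array([ 0.16488539, -0.62813474,  0.2136483 ]), 'ee_rot': array([-1.57093604,  0.00178072, -1.31402795]), 'ft_force': array([0.30114396, 0.6640086 , 0.57799368]), 'ft_torque': array([0.01806368, 0.05927624, 0.07130262]), 'finger_gap': 0.09204040651630377}
0.0187
side [[450.2732415607254, 0.0, 318.52996876909964], [0.0, 450.2732415607254, 236.24563914218422], [0.0, 0.0, 1.0]] [[-0.913, -0.4079, -0.0067, 0.5022], [-0.1956, 0.4522, -0.8702, 0.1974], [0.358, -0.7932, -0.4926, 0.7409], [0.0, 0.0, 0.0, 1.0]]
top [[533.8153783202323, 0.0, 307.8137258774622], [0.0, 533.8153783202323, 227.8111636853629], [0.0, 0.0, 1.0]] [[-0.0141, -0.9995, -0.027, 0.031], [-0.9956, 0.0166, -0.0925, 0.5754], [0.0929, 0.0256, -0.9954, 1.2791], [0.0, 0.0, 0.0, 1.0]]
[[0.2538, -0.9672, -0.0022, -0.65], [-0.9361, -0.2462, 0.2514, -0.0279], [-0.2437, -0.0617, -0.9679, 0.3897], [0.0, 0.0, 0.0, 1.0]]
```

View pics/side0.png

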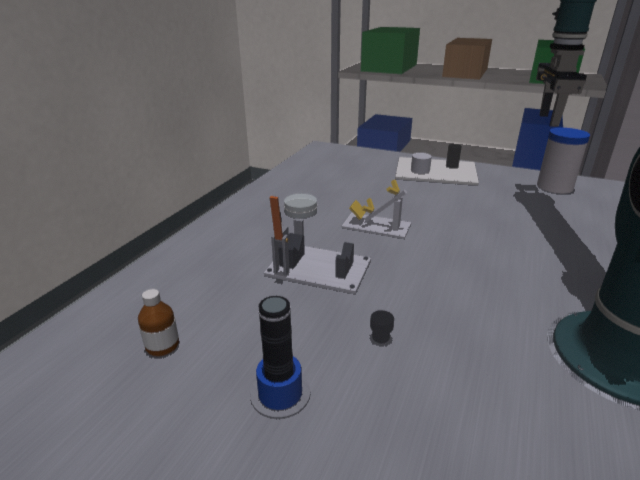

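View pics/top0.png

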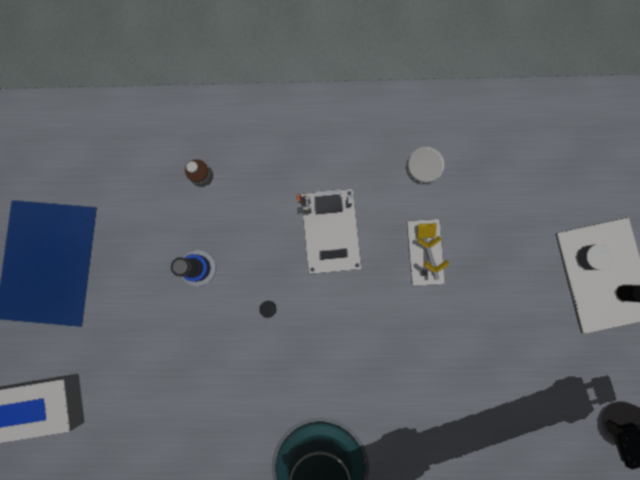

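Side view: cup at (280,385) with the barrel's lens at (275,305), fixture base at (318,267), rest at (377,225), eyepiece at (381,325), bottle at (158,325). Top view: barrel lens at (180,267), fixture at (331,231) with the stop up (+x), rest at (426,252) with its toe up (+x), dishes at (426,165).

```bash
cat > h.py <<'E'
import numpy as np, cv2
from cell import manip, imaging
def snap(n,save=None):
    s=imaging.snapshot(n)
    if save: cv2.imwrite(f"pics/{save}.png",s["image"][:,:,::-1])
    s["hsv"]=cv2.cvtColor(s["image"],cv2.COLOR_RGB2HSV); return s
def ray(s,p):
    R,t=s["view"][:3,:3],s["view"][:3,3]
    return -R.T@t, R.T@np.linalg.inv(s["mtx"])@[p[0],p[1],1.]
def onplane(s,p,z):
    c,d=ray(s,p); return c+d*(z-c[2])/d[2]
def tri(s1,p1,s2,p2):
    c1,d1=ray(s1,p1);c2,d2=ray(s2,p2)
    k=np.linalg.lstsq(np.c_[d1,-d2],c2-c1,rcond=None)[0]
    a,b=c1+k[0]*d1,c2+k[1]*d2
    return (a+b)/2,np.linalg.norm(a-b)
def proj(s,X):
    q=s["mtx"]@(s["view"][:3,:3]@np.asarray(X,float)+s["view"][:3,3]); return q[:2]/q[2]
def blobs(m,roi,amin=20):
    x0,y0,x1,y1=roi; k=np.zeros_like(m); k[y0:y1,x0:x1]=m[y0:y1,x0:x1]
    c,_=cv2.findContours(k,cv2.RETR_EXTERNAL,cv2.CHAIN_APPROX_NONE)
    return sorted([q for q in c if cv2.contourArea(q)>=amin],key=cv2.contourArea,reverse=True)
def pose():
    o=manip.get_obs(); return np.round(o["time"],2),np.round(o["eef_pos"],4),np.round(o["ee_rot"],3),np.round(o["ft_force"],1),round(o["finger_gap"],4)
E
python3 - <<'E'
from h import *
S,T=snap("side"),snap("top")
def white(s,roi):
    m=cv2.inRange(s["hsv"],(0,0,150),(179,40,255)); bs=blobs(m,roi,100)
    p=np.vstack(bs); h=cv2.convexHull(p); 
    return h,[len(b) for b in bs]
for s,l in((S,[("fix",(255,225,380,295)),("rest",(335,200,420,245))]),(T,[("fix",(285,170,375,290)),("rest",(400,210,455,295))])):
    for n,r in l:
        h,k=white(s,r); q=cv2.approxPolyDP(h,4,True)[:,0]; print(n,k,q.tolist())
        if s is T: print([onplane(T,p,0.01).round(3).tolist() for p in q], cv2.minAreaRect(h))
for s,r in((S,(240,340,320,420)),(T,(170,235,230,300))):
    m=cv2.inRange(s["hsv"],(105,120,50),(130,255,255)); print("cup",[(cv2.boundingRect(b),cv2.minAreaRect(b)) for b in blobs(m,r)])
print("V side", S["hsv"][295:315,275].tolist()); print(T["hsv"][267,165:215].tolist())
print(T["hsv"][200:280:6,331].tolist(), S["hsv"][267,318].tolist(),S["hsv"][228,352:400:6].tolist())
a=np.hstack([cv2.resize(S["image"][180:300,255:420],None,fx=4,fy=4,interpolation=2)[:,:660]]) 
b=cv2.resize(T["image"][170:300,285:455],None,fx=3.7,fy=3.7,interpolation=2)
cv2.imwrite("pics/c1.png",a[:,:,::-1]);cv2.imwrite("pics/c2.png",b[:,:,::-1])
E
```

```text
fix [259] [[288, 276], [305, 247], [369, 258], [355, 289]]
rest [181] [[343, 225], [351, 213], [410, 222], [404, 235]]
fix [221] [[353, 206], [359, 261], [354, 268], [315, 272], [309, 266], [304, 217]]
[[0.63, -0.09, 0.01], [0.493, -0.102, 0.01], [0.476, -0.09, 0.01], [0.468, 0.006, 0.01], [0.483, 0.021, 0.01], [0.604, 0.032, 0.01]] ((331.4945373535156, 239.44793701171875), (62.235103607177734, 50.824466705322266), 83.9909896850586)
rest [176, 109, 47] [[442, 282], [414, 284], [409, 222], [438, 221]]
[[0.439, -0.303, 0.01], [0.435, -0.235, 0.01], [0.588, -0.228, 0.01], [0.589, -0.299, 0.01]] ((425.7440490722656, 252.3004608154297), (63.47719955444336, 30.622167587280273), 85.42607879638672)
cup [((256, 357, 45, 53), ((279.3373718261719, 383.7652587890625), (50.74623107910156, 44.64796829223633), 84.64418029785156))]
cup [((184, 254, 24, 27), ((196.0698699951172, 267.5863037109375), (22.24551773071289, 26.17119598388672), 6.009006023406982))]
V side [[120, 19, 106], [115, 26, 59], [106, 37, 75], [103, 36, 99], [104, 33, 100], [105, 35, 102], [102, 33, 101], [103, 35, 102], [103, 35, 1
[... 574 characters left out ...]
29, 35], [120, 22, 35], [113, 29, 35], [113, 29, 35], [113, 30, 34], [113, 30, 34], [108, 35, 36], [114, 34, 37], [113, 28, 36], [111, 47, 38], [113, 135, 66], [112, 182, 118], [111, 191, 147], [111, 187, 146], [112, 171, 106], [113, 130, 63], [113, 100, 51], [112, 81, 60], [110, 50, 92], [109, 29, 124], [112, 20, 138], [110, 22, 142], [112, 21, 134]]
[[113, 16, 62], [113, 18, 58], [120, 3, 76], [20, 5, 159], [10, 5, 159], [10, 5, 160], [20, 5, 160], [10, 5, 160], [20, 5, 155], [105, 22, 47], [20, 5, 155], [20, 5, 160], [111, 16, 114], [109, 18, 114]] [123, 17, 162] [[124, 19, 105], [123, 18, 130], [125, 18, 158], [123, 16, 162], [125, 19, 165], [125, 18, 166], [125, 20, 138], [124, 18, 97]]
```

View pics/c1.png

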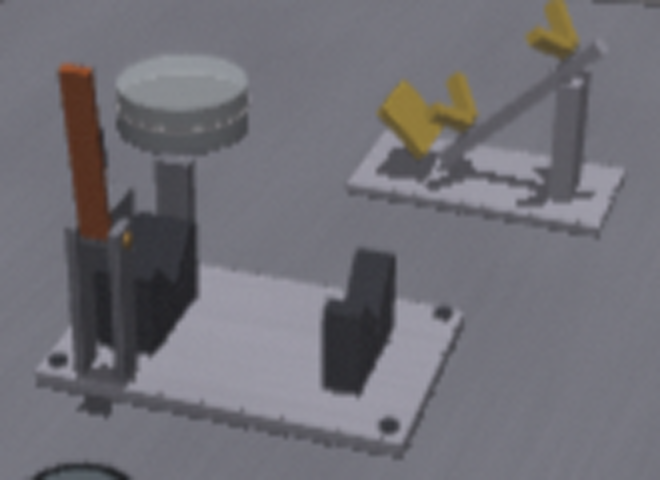

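Crop: the orange strap stands open at the left (hinge cheeks near (100,300) in the crop), V-blocks at (160,280) and (360,320). The rest's toe and low yoke are at (420,115), its high yoke at (555,35), and a thin bar runs underneath. I'll go up and over the rest and measure it with the wrist camera.

jog_arm([
  [-0.1,-0.05,0.1,0.05,1],
  [-0.2,-0.1,0.2,0.1,1],
  [-0.3,-0.15,0.3,0.15,1],
  [-0.4,-0.2,0.4,0.2,1],
  [-0.5,-0.25,0.5,0.25,1],
  [-0.6,-0.3,0.6,0.3,1],
  [-0.7,-0.4,0.7,0.35,1],
  [-0.8,-0.45,0.8,0.4,1],
  [-0.9,-0.5,0.9,0.42,1],
  [-1,-0.5,1,0.42,1],
])

```text
time: 1.25
eef_pos: [0.2369, -0.5063, 0.2652]
ee_rot: [-1.57, -0.001, -1.534]
ft_force: [0.5, -0.1, 0.8]
finger_gap: 0.0916
```

```bash
python3 - <<'E'
from h import *
print(pose())
E
```

```text
(np.float64(1.25), array([ 0.2369, -0.5063,  0.2652]), array([-1.570e+00, -1.000e-03, -1.534e+00]), array([ 0.5, -0.1,  0.8]), 0.0916)
```

jog_arm([
  [-0.1,-0.05,0.1,0,1],
  [-0.2,-0.1,0.2,0,1],
  [-0.3,-0.15,0.3,0,1],
  [-0.4,-0.2,0.4,0,1],
  [-0.5,-0.25,0.5,0,1],
  [-0.6,-0.3,0.6,0,1],
  [-0.7,-0.35,0.7,0,1],
  [-0.8,-0.4,0.8,0,1],
  [-0.9,-0.45,0.9,0,1],
  [-1,-0.5,1,0,1],
])

```text
time: 2.25
eef_pos: [0.3334, -0.4021, 0.315]
ee_rot: [-1.571, -0.0, -1.534]
ft_force: [-0.6, -0.4, 0.2]
finger_gap: 0.0917
```

jog_arm([
  [-0.1,0,0.1,0,1],
  [-0.2,0,0.2,0,1],
  [-0.3,0,0.3,0,1],
  [-0.4,0,0.4,0,1],
  [-0.5,0,0.5,0,1],
  [-0.6,0,0.6,0,1],
  [-0.7,0,0.7,0,1],
  [-0.8,0,0.8,0,1],
  [-0.9,0,0.9,0,1],
  [-0.9,0,1,0,1],
])

```text
time: 3.25
eef_pos: [0.4304, -0.3077, 0.3148]
ee_rot: [-1.571, 0.0, -1.532]
ft_force: [-0.6, -0.8, 1.0]
finger_gap: 0.0915
```

```bash
python3 - <<'E'
from h import *
print(pose())
W=snap("wrist","w1"); np.save("w1.npy",W,allow_pickle=True); print(W["mtx"][0],ray(W,(320,240)))
E
```

```text
(np.float64(3.25), array([ 0.4304, -0.3077,  0.3148]), array([-1.571,  0.   , -1.532]), array([-0.6, -0.8,  1. ]), 0.0915)
[362.86358903   0.         316.76642345] (array([ 0.50144046, -0.30594227,  0.48378174]), array([-0.24903777, -0.01777707, -0.96837306]))
```

View pics/w1.png

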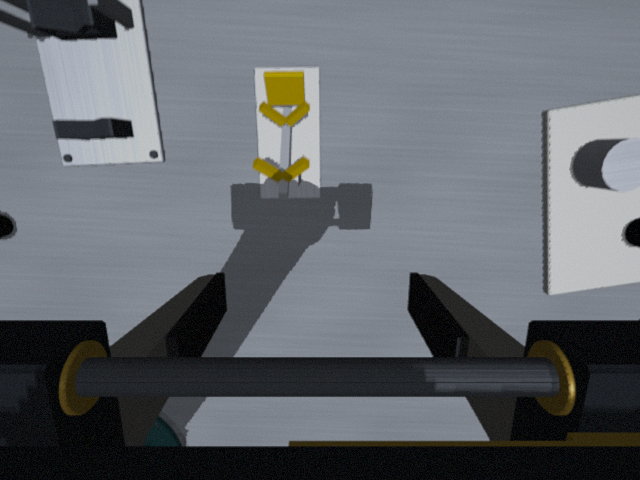

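Wrist view: the rest's base corners are at about (255,67), (320,67), (322,197) and (260,197), its toe at (285,88), its yoke V bottoms at (286,124) and (284,181). The fixture base is at the upper left. Next, a second wrist viewpoint for stereo, further along the way to the cup.

jog_arm([
  [-0.1,0,0,0,1],
  [-0.2,0,0,0,1],
  [-0.3,0,0,0,1],
  [-0.4,0,0,0,1],
  [-0.5,0,0,0,1],
  [-0.6,0,0,0,1],
  [-0.7,0,0,0,1],
  [-0.8,0,0,0,1],
  [-0.9,0,0,0,1],
  [-1,0,0,0,1],
])

```text
time: 4.3
eef_pos: [0.4255, -0.2086, 0.3146]
ee_rot: [-1.571, -0.0, -1.534]
ft_force: [-0.4, -0.2, -0.1]
finger_gap: 0.0922
```

```bash
python3 - <<'E'
from h import *
W=snap("wrist","w2"); np.save("w2.npy",W,allow_pickle=True); print(pose())
W1=np.load("w1.npy",allow_pickle=True).item()
for s,r in((W1,(220,40,345,210)),(W,(300,20,560,230))):
    m=cv2.inRange(s["hsv"],(20,120,60),(35,255,255))
    print("Y",[(cv2.boundingRect(b),cv2.approxPolyDP(cv2.convexHull(b),2,True)[:,0].tolist()) for b in blobs(m,r)])
for s in (W1,W): print(s["hsv"][:,:,2][60:210:15,225:345:15])
a=cv2.resize(W1["image"][50:210,225:345],None,fx=3.3,fy=3.7,interpolation=2); b=cv2.resize(W["image"][0:240,0:640],None,fx=1.25,fy=1.25)
cv2.imwrite("pics/w2c.png",b[:,:,::-1])
E
```

```text
(np.float64(4.35), array([ 0.4257, -0.2068,  0.3146]), array([-1.571e+00,  1.000e-03, -1.532e+00]), array([-0.3,  0.5,  0.3]), 0.0918)
Y [((260, 72, 49, 54), [[302, 72], [308, 110], [291, 125], [279, 125], [260, 110], [264, 73]]), ((253, 158, 56, 24), [[308, 161], [308, 167], [288, 181], [277, 181], [253, 167], [257, 158], [305, 158]])]
Y [((347, 71, 50, 55), [[390, 71], [396, 110], [375, 125], [362, 124], [347, 111], [353, 72]]), ((351, 157, 56, 25), [[406, 163], [405, 168], [382, 181], [370, 181], [351, 167], [351, 161], [355, 158], [402, 157]])]
[[143 142 143 140 143 145 142 145]
 [142 140 186 170 170 165 195 141]
 [140 144 173 143 147 146 193 142]
 [140 144 134 135 118 135 196 146]
 [145 140 140 128 136 116 198 145]
 [139 136 137 197 162 199 197 153]
 [141 138 144 196 165 198 196 144]
 [145 147 134 135 167 139 198 145]
 [145 144 149 108  89  60 195 144]
 [144  80  78 111  79 110 104  77]]
[[197 145 147 143 146 140 142 145]
 [195 143 141 143 148 141 143 144]
 [198 150 147 145 141 141 143 145]
 [196 148 148 146 138 140 144 144]
 [197 151 149 146 144 143 145 146]
 [198 146 148 142 145 142 142 142]
 [201 123 143 141 142 139 138 140]
 [148 144 142 140 141 147 147 147]
 [143 146 144  76  78  92 149 148]
 [144  80  77  78  78  76  79  85]]
```

View pics/w2c.png

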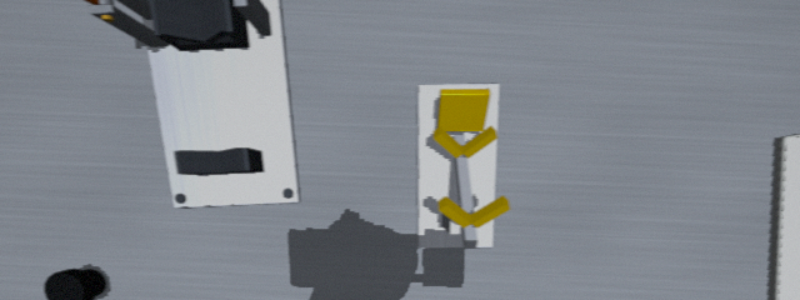

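This view shows the same parts again: rest toe at about (371,88) and yoke V bottoms at (368,125) and (376,181), in full-image pixels. The fixture's -x corners are at (140,166) and (238,161).

```bash
python3 - <<'E'
from h import *
A,B=[np.load(f"w{i}.npy",allow_pickle=True).item() for i in(1,2)]
P={"hiL":((253,165),(351,165)),"hiR":((308.5,165),(406.5,165)),"hiV":((282.5,181.5),(376,181.5)),
"loL":((260,109),(347,109)),"loR":((308.5,109),(396.5,109)),"loV":((285,125.5),(368.5,125.5)),"toeL":((264,72.5),(353,71.5)),"toeR":((302.5,71.5),(390.5,70.5))}
for k,(a,b) in P.items():
    X,e=tri(A,a,B,b); print(k,X.round(4),round(e,4))
for s,r in((A,(245,55,330,205)),(B,(328,55,410,205))):
    m=cv2.inRange(s["hsv"],(0,0,165),(179,60,255))
    h=cv2.convexHull(np.vstack(blobs(m,r,15))); q=cv2.approxPolyDP(h,3,True)[:,0]
    print("rest",q.tolist(),[onplane(s,p,.008).round(4)[:2].tolist() for p in q])
for s,r in((A,(0,0,180,175)),(B,(90,0,250,175))):
    m=cv2.inRange(s["hsv"],(0,0,175),(179,60,255))
    h=cv2.convexHull(np.vstack(blobs(m,r,15))); q=cv2.approxPolyDP(h,3,True)[:,0]
    print("fix",q.tolist(),[onplane(s,p,.01).round(4)[:2].tolist() for p in q])
# barrel lens, side/top
S,T=snap("side","s2"),snap("top","t2")
def lens(s,r,lo,hi):
    m=cv2.inRange(s["hsv"],(0,0,lo),(179,60,hi)); b=blobs(m,r,30)
    return [cv2.fitEllipse(q) for q in b[:3]]
print(lens(S,(262,296,290,316),85,104)); print(lens(T,(171,257,190,278),70,96))
m=cv2.inRange(T["hsv"],(105,100,50),(130,255,255)); q=blobs(m,(170,235,230,300)); print(cv2.minEnclosingCircle(q[0]), onplane(T,cv2.minEnclosingCircle(q[0])[0],.052))
E
```

```text
hiL [ 0.4802 -0.2419  0.1094] 0.0011
hiR [ 0.4823 -0.298   0.1092] 0.0012
hiV [ 0.4635 -0.2707  0.0955] 0.0011
loL [ 0.5396 -0.2395  0.0466] 0.0012
loR [ 0.5412 -0.2947  0.0514] 0.0013
loV [ 0.5234 -0.267   0.033 ] 0.0012
toeL [ 0.5786 -0.2439  0.0464] 0.0002
toeR [ 0.5822 -0.2864  0.0409] 0.0002
rest [[319, 186], [260, 183], [256, 67], [318, 67]] [[0.4517, -0.3104], [0.4526, -0.2335], [0.5912, -0.2288], [0.5941, -0.3035]]
rest [[399, 67], [394, 196], [335, 187], [335, 68]] [[0.5927, -0.3022], [0.4374, -0.3102], [0.4462, -0.2323], [0.5888, -0.2252]]
fix [[137, 0], [161, 160], [63, 164], [37, 41], [122, 0]] [[0.6565, -0.0924], [0.477, -0.1076], [0.4671, 0.0181], [0.6091, 0.0293], [0.6558, -0.0752]]
fix [[221, 0], [237, 161], [139, 165], [119, 40], [210, 0]] [[0.6554, -0.0905], [0.4748, -0.1056], [0.4652, 0.0198], [0.6094, 0.0309], [0.655, -0.0779]]
[((273.7300720214844, 304.4582214355469), (13.371068954467773, 23.02704620361328), 84.92088317871094)]
[((178.56143188476562, 265.84564208984375), (15.379345893859863, 17.472246170043945), 24.991119384765625)]
((194.0, 267.5), 14.009025573730469) [0.48245041 0.29572148 0.052     ]
```

```bash
python3 - <<'E'
from h import *
S,T=snap("side"),snap("top")
print(tri(S,(273.73,304.46),T,(178.56,265.85)), onplane(T,(178.56,265.85),.168), onplane(S,(273.73,304.46),.168))
m=cv2.inRange(S["hsv"],(105,100,50),(130,255,255)); q=blobs(m,(240,340,320,420))[0][:,0]; print(q.min(0),q.max(0))
c=np.array([.4825,.289]); 
for z in(.052,.0): print([proj(S,(*(c+.033*np.array([np.cos(a),np.sin(a)])),z)).round(0).tolist() for a in np.arange(8)*np.pi/4])
E
```

```text
(array([0.4818222 , 0.29966451, 0.17159083]), np.float64(0.004626073490297645)) [0.48399283 0.30169956 0.168     ] [0.48195094 0.29509469 0.168     ]
[256 356] [301 409]
[[260.0, 358.0], [258.0, 371.0], [269.0, 381.0], [287.0, 381.0], [300.0, 372.0], [301.0, 359.0], [290.0, 350.0], [274.0, 350.0]]
[[263.0, 383.0], [260.0, 396.0], [271.0, 406.0], [288.0, 407.0], [301.0, 397.0], [302.0, 384.0], [291.0, 375.0], [275.0, 375.0]]
```

jog_arm([
  [-0.1,0,0.04,0,1],
  [-0.2,0,0.08,0,1],
  [-0.3,0,0.12,0,1],
  [-0.4,0,0.16,0,1],
  [-0.5,0,0.2,0,1],
  [-0.6,0,0.24,0,1],
  [-0.7,0,0.28,0,1],
  [-0.8,0,0.32,0,1],
  [-0.9,0,0.36,0,1],
  [-1,0,0.4,0,1],
])

```text
time: 5.55
eef_pos: [0.4622, -0.1072, 0.3146]
ee_rot: [-1.571, -0.0, -1.534]
ft_force: [-0.7, 0.2, 0.2]
finger_gap: 0.0919
```

jog_arm([
  [-0.1,0,0,0,1],
  [-0.2,0,0,0,1],
  [-0.3,0,0,0,1],
  [-0.4,0,0,0,1],
  [-0.5,0,0,0,1],
  [-0.6,0,0,0,1],
  [-0.7,0,0,0,1],
  [-0.8,0,0,0,1],
  [-0.9,0,0,0,1],
  [-1,0,0,0,1],
])

```text
time: 6.55
eef_pos: [0.4582, -0.0072, 0.3146]
ee_rot: [-1.571, 0.0, -1.534]
ft_force: [-0.3, -0.5, 0.0]
finger_gap: 0.0921
```

```bash
python3 - <<'E'
from h import *
W=snap("wrist","w3"); np.save("w3.npy",W,allow_pickle=True); print(pose())
E
```

```text
(np.float64(6.6), array([ 0.4581, -0.0054,  0.3146]), array([-1.571e+00,  1.000e-03, -1.532e+00]), array([0. , 0.8, 1.1]), 0.092)
```

jog_arm([
  [-0.1,0,0.04,0,1],
  [-0.2,0,0.08,0,1],
  [-0.3,0,0.12,0,1],
  [-0.4,0,0.16,0,1],
  [-0.5,0,0.2,0,1],
  [-0.6,0,0.24,0,1],
  [-0.7,0,0.28,0,1],
  [-0.8,0,0.32,0,1],
  [-0.9,0,0.36,0,1],
  [-1,0,0.36,0,1],
])

```text
time: 7.6
eef_pos: [0.4909, 0.094, 0.3145]
ee_rot: [-1.571, 0.0, -1.534]
ft_force: [0.5, -1.0, -0.6]
finger_gap: 0.0918
```

jog_arm([
  [-0.1,0,0,0,1],
  [-0.2,0,0,0,1],
  [-0.3,0,0,0,1],
  [-0.4,0,0,0,1],
  [-0.5,0,0,0,1],
  [-0.6,0,0,0,1],
  [-0.7,0,0,0,1],
  [-0.8,0,0,0,1],
  [-0.9,0,0,0,1],
  [-1,0,0,0,1],
])

```text
time: 8.6
eef_pos: [0.4868, 0.1939, 0.3145]
ee_rot: [-1.571, -0.0, -1.534]
ft_force: [-0.0, 0.2, -0.5]
finger_gap: 0.0912
```

```bash
python3 - <<'E'
from h import *
W=snap("wrist","w4"); np.save("w4.npy",W,allow_pickle=True); print(pose())
V=np.load("w3.npy",allow_pickle=True).item()
a=cv2.resize(V["image"],(400,300));b=cv2.resize(W["image"],(400,300));cv2.imwrite("pics/w34.png",np.vstack([a,b])[:,:,::-1])
E
```

```text
(np.float64(8.65), array([0.4864, 0.1958, 0.3146]), array([-1.571e+00,  1.000e-03, -1.532e+00]), array([0.6, 1.1, 1. ]), 0.0919)
```

View pics/w34.png

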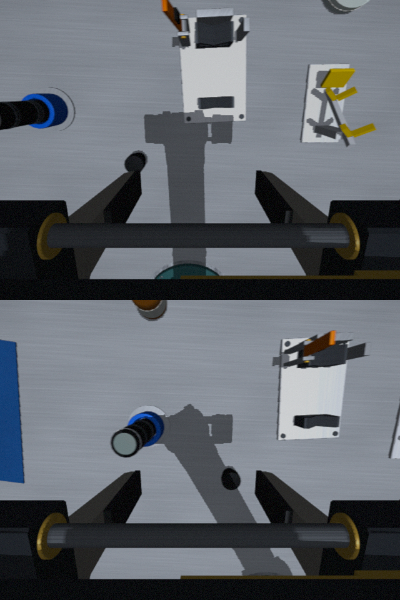

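Upper half (w3): the whole fixture base is in view, spanning about (290,25) to (397,195) at full scale, with the strap at its upper left. Lower half (w4): barrel lens at about (200,228), cup at about (235,200).

```bash
python3 - <<'E'
from h import *
V,W=[np.load(f"w{i}.npy",allow_pickle=True).item() for i in(3,4)]
S,T=snap("side"),snap("top")
for s,r in((V,(280,20,405,200)),(W,(440,40,560,230))):
    m=cv2.inRange(s["hsv"],(0,0,175),(179,60,255))
    h=cv2.convexHull(np.vstack(blobs(m,r,15))); q=cv2.approxPolyDP(h,3,True)[:,0]
    print("fix",q.tolist(),[onplane(s,p,.01).round(4)[:2].tolist() for p in q])
print(W["hsv"][228,170:230:3].tolist())
g=W["hsv"]; m=cv2.inRange(g,(0,0,60),(179,70,135)); print([(cv2.boundingRect(b),cv2.fitEllipse(b)) for b in blobs(m,(178,205,226,252),60)[:3]])
m=cv2.inRange(g,(105,120,50),(130,255,255)); b=blobs(m,(190,170,270,240))[0]; print("cup",cv2.boundingRect(b),cv2.minEnclosingCircle(b))
E
```

```text
fix [[393, 24], [397, 48], [392, 192], [374, 193], [295, 179], [285, 55], [290, 27], [316, 20]] [[0.6706, -0.0891], [0.6455, -0.0962], [0.4753, -0.1054], [0.4732, -0.082], [0.4874, 0.0213], [0.633, 0.0364], [0.6631, 0.0309], [0.6715, 0.0008]]
fix [[493, 60], [554, 102], [542, 216], [529, 220], [446, 223], [453, 62]] [[0.6653, -0.0107], [0.6211, -0.0929], [0.4796, -0.1055], [0.4736, -0.0893], [0.4655, 0.0203], [0.6613, 0.0368]]
[[111, 33, 155], [105, 26, 154], [105, 29, 123], [105, 77, 20], [93, 42, 109], [95, 39, 123], [94, 42, 127], [98, 40, 126], [95, 38, 126], [95, 36, 119], [96, 41, 130], [92, 33, 122], [90, 36, 119], [90, 32, 121], [94, 34, 127], [96, 33, 122], [95, 33, 47], [0, 80, 16], [113, 42, 55], [116, 62, 29]]
[((181, 213, 38, 35), ((199.08639526367188, 229.73716735839844), (33.91779708862305, 37.78471755981445), 114.411376953125))]
cup (204, 179, 58, 56) ((232.71096801757812, 204.7658233642578), 29.284305572509766)
```

```bash
python3 - <<'E'
from h import *
W=np.load("w4.npy",allow_pickle=True).item()
S,T=snap("side"),snap("top")
print(onplane(W,(199.3,229.9),.168), tri(S,(273.73,304.46),W,(199.3,229.9)),tri(T,(178.56,265.85),W,(199.3,229.9)))
print(onplane(W,(232.7,204.8),.035),pose())
E
```

```text
[0.48195551 0.29783185 0.168     ] (array([0.4816524 , 0.29699992, 0.16935179]), np.float64(0.001482669708914588)) (array([0.48345926, 0.29824696, 0.17316148]), np.float64(0.004050769598783079))
[0.48361127 0.29791409 0.035     ] (np.float64(8.85), array([0.4869, 0.1928, 0.3145]), array([-1.571, -0.   , -1.534]), array([ 0.6, -0.4, -0.4]), 0.092)
```

jog_arm([
  [-0.15,0,0,0,1],
  [-0.3,0.1,0,0,1],
  [-0.45,0.2,0,0,1],
  [-0.6,0.3,0,0,1],
  [-0.75,0.4,0,0,1],
  [-0.9,0.5,0,0,1],
  [-1,0.6,0,0,1],
  [-1,0.7,0,0,1],
  [-1,0.7,0,0,1],
  [-1,0.7,0,0,1],
])

```text
time: 9.85
eef_pos: [0.4835, 0.2921, 0.2444]
ee_rot: [-1.571, -0.001, -1.535]
ft_force: [0.1, -0.2, 0.4]
finger_gap: 0.0918
```

```bash
python3 - <<'E'
from h import *
print(pose(),pose())
E
```

```text
(np.float64(9.85), array([0.4835, 0.2921, 0.2444]), array([-1.571e+00, -1.000e-03, -1.535e+00]), array([ 0.1, -0.2,  0.4]), 0.0918) (np.float64(9.85), array([0.4835, 0.2921, 0.2444]), array([-1.571e+00, -1.000e-03, -1.535e+00]), array([ 0.1, -0.2,  0.4]), 0.0918)
```

jog_arm([
  [-0.03,0.1,-0.01,0,1],
  [-0.05,0.25,-0.01,0,1],
  [-0.05,0.4,-0.01,0,1],
  [-0.05,0.55,-0.01,0,1],
  [-0.05,0.7,-0.01,0,1],
  [-0.05,0.85,-0.01,0,1],
  [-0.05,1,-0.01,0,1],
  [-0.05,1,-0.01,0,1],
  [-0.05,1,-0.01,0,1],
  [-0.05,1,-0.01,0,1],
])

```text
time: 10.85
eef_pos: [0.4824, 0.2984, 0.1452]
ee_rot: [-1.57, 0.001, -1.534]
ft_force: [0.7, 0.2, 1.0]
finger_gap: 0.0917
```

jog_arm([
  [0,0.1,0,0,1],
  [0,0.15,0,0,1],
  [0,0.15,0,0,0],
  [0,0.15,0,0,0],
  [0,0.15,0,0,0],
  [0,0.15,0,0,0],
  [0,0.15,0,0,0],
  [0,0.15,0,0,0],
  [0,0.15,0,0,0],
  [0,0.15,0,0,0],
], grip_force=25)

```text
time: 11.85
eef_pos: [0.482, 0.2979, 0.1296]
ee_rot: [-1.571, -0.0, -1.534]
ft_force: [-0.9, -0.8, 0.1]
finger_gap: 0.0417
```

Held (gap 41.7 mm), gripping 140 mm from the foot. Lift it out and carry it toward the rest.

jog_arm([
  [0,-0.1,0,0,0],
  [0,-0.2,0,0,0],
  [0,-0.3,0,0,0],
  [0,-0.4,0,0,0],
  [0,-0.5,0,0,0],
  [0,-0.6,0,0,0],
  [0,-0.7,0,0,0],
  [0,-0.8,0,0,0],
  [0,-0.9,0,0,0],
  [0.1,-1,0,0,0],
])

```text
time: 12.85
eef_pos: [0.4818, 0.2892, 0.2305]
ee_rot: [-1.571, 0.001, -1.532]
ft_force: [-0.1, -0.1, -4.1]
finger_gap: 0.0419
```

jog_arm([
  [0.1,-0.1,0,0,0],
  [0.2,-0.2,0,0,0],
  [0.3,-0.3,0,0,0],
  [0.4,-0.4,0,0,0],
  [0.5,-0.5,0,0,0],
  [0.6,-0.6,0,0,0],
  [0.7,-0.7,0,0,0],
  [0.8,-0.7,0,0,0],
  [0.9,-0.7,0,0,0],
  [1,-0.7,0,0,0],
])

```text
time: 13.85
eef_pos: [0.4857, 0.1871, 0.299]
ee_rot: [-1.572, -0.0, -1.534]
ft_force: [0.6, -0.4, -4.4]
finger_gap: 0.0416
```

jog_arm([
  [0.1,0,0,0,0],
  [0.2,0,0,0,0],
  [0.3,0,0,0,0],
  [0.4,0,0,0,0],
  [0.5,0,0,0,0],
  [0.6,0,0,0,0],
  [0.7,0,0,0,0],
  [0.8,0,0,0,0],
  [0.9,0,0,0,0],
  [1,0,0,0,0],
])

```text
time: 14.85
eef_pos: [0.4897, 0.0873, 0.2996]
ee_rot: [-1.571, -0.0, -1.534]
ft_force: [-0.3, 0.8, -3.5]
finger_gap: 0.0417
```

jog_arm([
  [0.1,0,0,0,0],
  [0.2,0,0,0,0],
  [0.3,0,0,0,0],
  [0.4,0,0,0,0],
  [0.5,0,0,0,0],
  [0.6,0,0,0,0],
  [0.7,0,0,0,0],
  [0.8,0,0,0,0],
  [0.9,0,0,0,0],
  [1,0,0,0,0],
])

```text
time: 15.85
eef_pos: [0.4934, -0.0126, 0.2995]
ee_rot: [-1.571, -0.0, -1.534]
ft_force: [0.4, 1.1, -4.1]
finger_gap: 0.0413
```

jog_arm([
  [0.1,0,0,0,0],
  [0.2,0,0,0,0],
  [0.3,0,0,0,0],
  [0.4,0,0,0,0],
  [0.5,0,0,0,0],
  [0.6,0,0,0,0],
  [0.7,0,0,0,0],
  [0.8,0,0,0,0],
  [0.9,0,0,0,0],
  [1,0,0,0,0],
])

```text
time: 16.85
eef_pos: [0.4971, -0.1126, 0.2995]
ee_rot: [-1.571, -0.0, -1.534]
ft_force: [-0.0, -0.3, -4.7]
finger_gap: 0.0416
```

jog_arm([
  [0.1,0,0,0,0],
  [0.2,0,0,0,0],
  [0.3,0,0,0,0],
  [0.4,0,0,0,0],
  [0.5,0,0,0,0],
  [0.6,0,0,0,0],
  [0.7,0,0,0,0],
  [0.8,0,0,0,0],
  [0.9,0,0,0,0],
  [1,0,0,0,0],
])

```text
time: 17.85
eef_pos: [0.5007, -0.2125, 0.2995]
ee_rot: [-1.571, -0.0, -1.534]
ft_force: [-0.3, 0.2, -4.6]
finger_gap: 0.0416
```

```bash
python3 - <<'E'
from h import *
S=snap("side","s5"); print(pose()); cv2.imwrite("pics/s5c.png",cv2.resize(S["image"][50:290,240:500],None,fx=2.3,fy=2.3)[:,:,::-1])
E
```

```text
(np.float64(17.9), array([ 0.5006, -0.2147,  0.2995]), array([-1.571e+00, -1.000e-03, -1.536e+00]), array([-0.9, -2.6, -4.2]), 0.0418)
```

View pics/s5c.png

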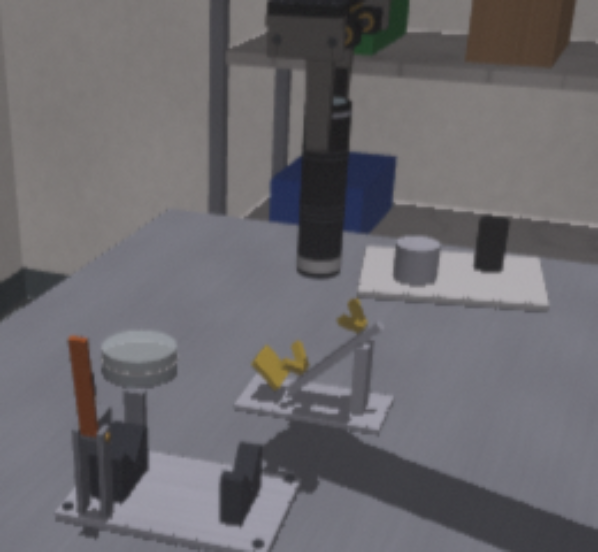

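The barrel hangs plumb in the grip, foot band at (320,265) in the crop, above and short of the rest. Now move it over the toe and lower it.

jog_arm([
  [0.1,0,0.1,0,0],
  [0.2,0,0.2,0,0],
  [0.3,0,0.3,0,0],
  [0.4,0.1,0.4,0,0],
  [0.5,0.25,0.5,0,0],
  [0.56,0.4,0.5,0,0],
  [0.56,0.55,0.5,0,0],
  [0.56,0.7,0.5,0,0],
  [0.56,0.85,0.5,0,0],
  [0.56,1,0.5,0,0],
])

```text
time: 18.9
eef_pos: [0.5526, -0.2653, 0.1985]
ee_rot: [-1.571, 0.0, -1.533]
ft_force: [-0.2, -0.8, -4.7]
finger_gap: 0.0417
```

jog_arm([
  [0,0.05,0,0,0],
  [0,0.1,0,0,0],
  [0,0.15,0,0,0],
  [0,0.2,0,0,0],
  [0,0.23,0,0,0],
  [0,0.26,0,0,0],
  [0,0.26,0,0,0],
  [0,0.26,0,0,0],
  [0,0.26,0,0,0],
  [0,0.26,0,0,0],
])

```text
time: 19.9
eef_pos: [0.5541, -0.2658, 0.1759]
ee_rot: [-1.568, -0.001, -1.534]
ft_force: [-1.6, 0.5, 6.0]
finger_gap: 0.0416
```

```bash
python3 - <<'E'
from h import *
S=snap("side","s6"); print(pose()); cv2.imwrite("pics/s6c.png",cv2.resize(S["image"][120:260,310:450],None,fx=4,fy=4)[:,:,::-1])
E
```

```text
(np.float64(19.95), array([ 0.5541, -0.2658,  0.1759]), array([-1.567e+00, -1.000e-03, -1.534e+00]), array([-1. ,  0.5,  6. ]), 0.0415)
```

View pics/s6c.png

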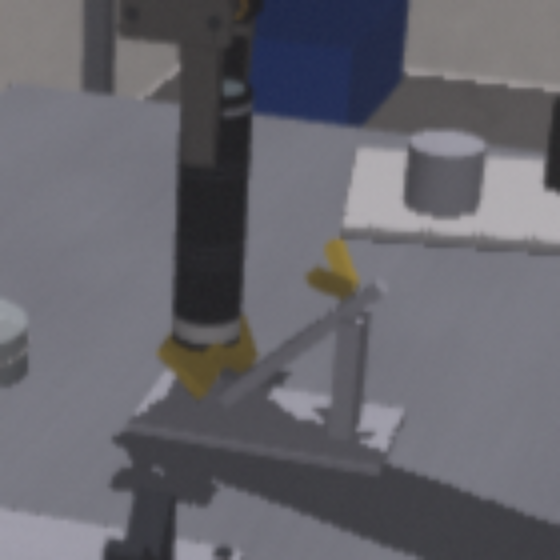

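The foot has touched the rest: +10 N upward with the foot at z ≈ 0.055. The picture shows the band end (205,330) sitting over the toe and low yoke. Now lean it by an arc towards -x with a lighter grip, so that it pivots between the pads.

jog_arm([
  [0,-0.02,0,0,0],
  [0,-0.02,-0.06,0,0],
  [0,-0.01,-0.12,0,0],
  [0,0.01,-0.19,0,0],
  [0,0.03,-0.26,0,0],
  [0,0.06,-0.33,0,0],
  [0,0.09,-0.4,0,0],
  [0,0.13,-0.47,0,0],
  [0,0.17,-0.54,0,0],
  [0,0.17,-0.54,0,0],
], grip_force=14)

```text
time: 20.95
eef_pos: [0.4969, -0.268, 0.1557]
ee_rot: [-1.573, 0.0, -1.535]
ft_force: [0.4, -0.5, -1.8]
finger_gap: 0.0417
```

```bash
python3 - <<'E'
from h import *
S=snap("side","s7"); print(pose()); cv2.imwrite("pics/s7c.png",cv2.resize(S["image"][120:260,310:450],None,fx=4,fy=4)[:,:,::-1])
E
```

```text
(np.float64(21.0), array([ 0.4973, -0.2679,  0.1558]), array([-1.573,  0.   , -1.535]), array([-1.5, -0.4, -1.4]), 0.0418)
```

View pics/s7c.png

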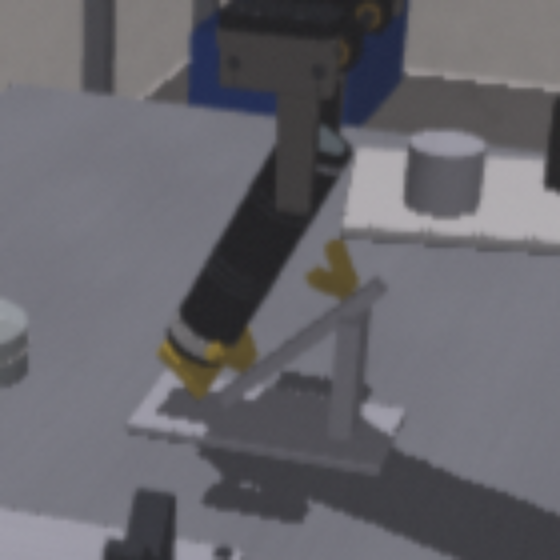

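It is pivoting well: leaning about 28°, foot in the corner of toe and yoke at (200,340), lens end at (335,145). Finish the arc.

jog_arm([
  [0,0.03,-0.04,0,0],
  [0,0.07,-0.08,0,0],
  [0,0.1,-0.12,0,0],
  [0,0.14,-0.16,0,0],
  [0,0.18,-0.2,0,0],
  [0,0.23,-0.24,0,0],
  [0,0.28,-0.28,0,0],
  [0,0.33,-0.32,0,0],
  [0,0.36,-0.35,0,0],
  [0,0.36,-0.35,0,0],
])

```text
time: 22.0
eef_pos: [0.4668, -0.2702, 0.1232]
ee_rot: [-1.565, -0.004, -1.533]
ft_force: [1.1, -0.8, 11.8]
finger_gap: 0.0414
```

```bash
python3 - <<'E'
from h import *
S=snap("side","s8"); print(pose()); cv2.imwrite("pics/s8c.png",cv2.resize(S["image"][120:260,310:450],None,fx=4,fy=4)[:,:,::-1])
E
```

```text
(np.float64(22.05), array([ 0.4668, -0.2702,  0.1233]), array([-1.565, -0.004, -1.533]), array([ 0.4, -0.3, 11.9]), 0.0415)
```

View pics/s8c.png

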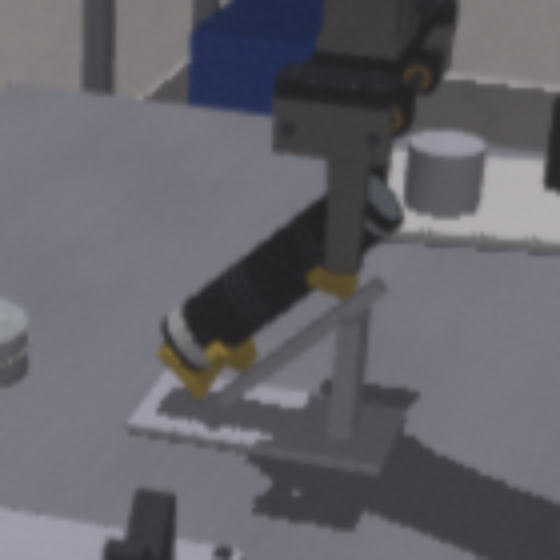

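Nearly parallel to the rest's bar, pressing with 12 N: it is down on the high yoke. Let go and rise.

jog_arm([
  [0,-0.03,0.0,0,0],
  [0,-0.03,0.0,0,0.3],
  [0,-0.03,0,0,0.6],
  [0,-0.03,0,0,0.8],
  [0,-0.03,0,0,1],
  [0,-0.03,0,0,1],
  [0,-0.03,0,0,1],
  [0,-0.03,0,0,1],
  [0,-0.03,0,0,1],
  [0,-0.03,0,0,1],
])

```text
time: 23.05
eef_pos: [0.4638, -0.2691, 0.1236]
ee_rot: [-1.571, 0.0, -1.534]
ft_force: [0.4, -0.5, -0.1]
finger_gap: 0.0921
```

jog_arm([
  [0,-0.1,0,0,1],
  [0,-0.2,0,0,1],
  [0,-0.3,0,0,1],
  [0,-0.4,0,0,1],
  [0,-0.5,0,0,1],
  [0,-0.6,0,0,1],
  [0,-0.7,0,0,1],
  [0,-0.8,0,0,1],
  [0,-0.9,0,0,1],
  [0,-1,0,0,1],
])

```text
time: 24.05
eef_pos: [0.4638, -0.2691, 0.2244]
ee_rot: [-1.571, -0.0, -1.534]
ft_force: [0.8, -0.0, -0.3]
finger_gap: 0.0918
```

```bash
python3 - <<'E'
from h import *
S=snap("side","s9"); W=snap("wrist","w9"); print(pose()); 
for n,s in(("S9",S),("W9",W)): np.save(n+".npy",s,allow_pickle=True)
a=cv2.resize(S["image"][120:260,310:450],(420,420));b=cv2.resize(W["image"],(378,284)); b=np.vstack([b,np.zeros((136,378,3),np.uint8)])
cv2.imwrite("pics/c9.png",np.hstack([a,b])[:,:,::-1])
E
```

```text
(np.float64(24.15), array([ 0.4646, -0.2695,  0.2252]), array([-1.569, -0.002, -1.534]), array([ 0.6, -0.1, -0.9]), 0.0922)
```

View pics/c9.png

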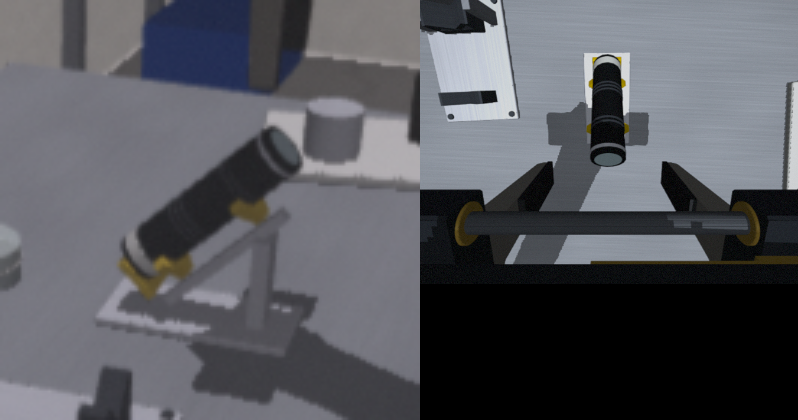

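The barrel rests in both yokes, parallel to the bar, with its lens end at about (405,169) in the side view and (317,267) in the wrist view. Measure the lens end and the axis.

```bash
python3 - <<'E'
from h import *
S,W=[np.load(n+".npy",allow_pickle=True).item() for n in("S9","W9")]
def lens(s,r,c):
    print(s["hsv"][c[1]-12:c[1]+13:3,c[0]].tolist())
    m=cv2.inRange(s["hsv"],(0,12,60),(179,90,150)); 
    return [(cv2.fitEllipse(b)) for b in blobs(m,r,30)[:3]]
a=lens(S,(396,158,413,181),(405,169)); b=lens(W,(285,250,345,285),(316,267)); print(a,b)
print(tri(S,a[0][0],W,b[0][0]))
C=np.array([.506,-.2687,.0935]);u=np.array([-.707,-.029,.707])
for k in(-.08,0,.08): print(proj(S,C+k*u).round(1),proj(W,C+k*u).round(1))
# barrel dark mask axis in wrist
m=cv2.inRange(W["hsv"],(0,0,0),(179,255,60)); q=blobs(m,(270,85,360,285),500)[0]; print(cv2.boundingRect(q),cv2.minAreaRect(q))
E
```

```text
[[130, 10, 158], [150, 4, 176], [143, 6, 172], [103, 25, 91], [104, 30, 92], [105, 30, 84], [120, 20, 39], [130, 21, 74], [117, 21, 124]]
[[120, 128, 8], [105, 73, 35], [100, 46, 100], [98, 46, 100], [100, 40, 95], [101, 42, 98], [98, 47, 98], [97, 47, 92], [96, 38, 95]]
[((404.6204528808594, 168.60707092285156), (4.874752998352051, 13.610187530517578), 143.34718322753906)] [((318.1123046875, 269.1143798828125), (20.398181915283203, 46.539215087890625), 89.45419311523438), ((356.023681640625, 240.33126831054688), (58.1534538269043, 157.83193969726562), 65.18572998046875)]
(array([ 0.45425454, -0.27208459,  0.16234423]), np.float64(0.0028811281864510965))
[357.  210.4] [316.2 117.3]
[380.2 193.1] [316.5 184.1]
[405.5 174.2] [316.9 271.8]
(288, 106, 60, 146) ((315.0616149902344, 178.00660705566406), (144.06922912597656, 59.209171295166016), 87.99044799804688)
```

jog_arm([
  [0,0,0.08,0,1],
  [0,0,0.16,0,1],
  [0,0.05,0.24,0,1],
  [0,0.15,0.32,0,1],
  [0,0.3,0.39,0,1],
  [0,0.45,0.39,0,1],
  [0,0.6,0.39,0,1],
  [0,0.75,0.39,0,1],
  [0,0.9,0.39,0,1],
  [0,1,0.39,0,1],
])

```text
time: 25.15
eef_pos: [0.502, -0.2675, 0.1218]
ee_rot: [-1.572, 0.001, -1.534]
ft_force: [0.4, 0.6, 0.0]
finger_gap: 0.0921
```

jog_arm([
  [0,0.05,0,0,1],
  [0,0.1,0,0,1],
  [0,0.15,0,0,1],
  [0,0.2,0,0,1],
  [0,0.24,0,0,1],
  [0,0.27,0,0,1],
  [0,0.3,0,0,1],
  [0,0.3,0,0,1],
  [0,0.3,0,0,1],
  [0,0.3,0,0,1],
])

```text
time: 26.15
eef_pos: [0.5029, -0.2677, 0.0938]
ee_rot: [-1.57, -0.0, -1.534]
ft_force: [0.0, -0.2, 0.7]
finger_gap: 0.0918
```

```bash
python3 - <<'E'
from h import *
S=snap("side","s10"); print(pose()); cv2.imwrite("pics/s10c.png",cv2.resize(S["image"][120:260,310:450],None,fx=4,fy=4)[:,:,::-1])
E
```

```text
(np.float64(26.2), array([ 0.5029, -0.2677,  0.0937]), array([-1.571, -0.   , -1.534]), array([-0. , -0.4, -0.5]), 0.0922)
```

View pics/s10c.png

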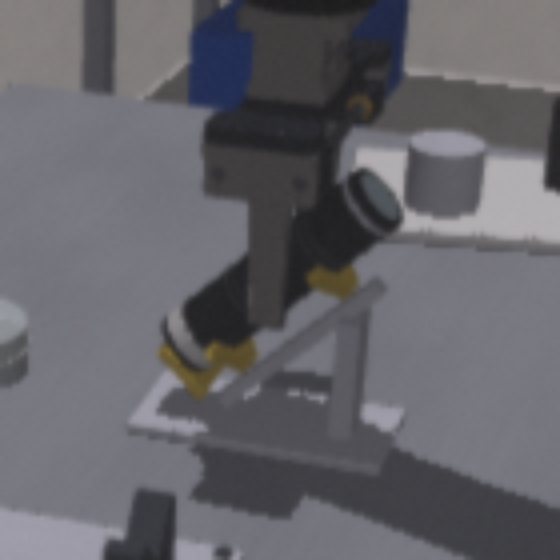

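Fingers straddle the barrel between the yokes and the gripper body clears the lens end. Grip, lift and carry it to the fixture.

jog_arm([
  [0,0,0,0,0],
  [0,0,0,0,0],
  [0,0,0,0,0],
  [0,0,0,0,0],
  [0,0,0,0,0],
  [0,0,0,0,0],
  [0,0,0,0,0],
  [0,0,0,0,0],
  [0,-0.05,0,0,0],
  [0,-0.1,0,0,0],
], grip_force=35)

```text
time: 27.2
eef_pos: [0.5019, -0.2667, 0.103]
ee_rot: [-1.573, 0.002, -1.534]
ft_force: [-0.2, 0.2, -4.1]
finger_gap: 0.0411
```

jog_arm([
  [0,-0.1,0,0,0],
  [0,-0.2,0,0,0],
  [0,-0.3,0,0,0],
  [0,-0.4,0,0,0],
  [0,-0.5,0,0,0],
  [0,-0.6,0,0,0],
  [0,-0.7,0,0,0],
  [0,-0.8,0,0,0],
  [0,-0.9,0,0,0],
  [-0.1,-1,0,0,0],
])

```text
time: 28.2
eef_pos: [0.5021, -0.2588, 0.2043]
ee_rot: [-1.571, -0.001, -1.536]
ft_force: [-0.5, 0.4, -4.3]
finger_gap: 0.0413
```

jog_arm([
  [-0.1,0,0.03,0,0],
  [-0.2,0,0.06,0,0],
  [-0.3,0,0.1,0,0],
  [-0.4,0,0.14,0,0],
  [-0.5,0,0.18,0,0],
  [-0.6,0,0.22,0,0],
  [-0.7,0,0.26,0,0],
  [-0.8,0,0.3,0,0],
  [-0.9,0,0.33,0,0],
  [-1,0,0.35,0,0],
])

```text
time: 29.2
eef_pos: [0.534, -0.1555, 0.2036]
ee_rot: [-1.571, 0.0, -1.534]
ft_force: [0.3, -0.7, -5.1]
finger_gap: 0.0415
```

jog_arm([
  [-0.1,0,0.03,0,0],
  [-0.2,0,0.06,0,0],
  [-0.3,0,0.1,0,0],
  [-0.4,0,0.14,-0.02,0],
  [-0.5,0,0.18,-0.04,0],
  [-0.6,0,0.22,-0.05,0],
  [-0.7,0,0.26,-0.06,0],
  [-0.8,0,0.3,-0.07,0],
  [-0.9,0,0.33,-0.08,0],
  [-1,0,0.35,-0.09,0],
])

```text
time: 30.2
eef_pos: [0.5652, -0.0543, 0.2035]
ee_rot: [-1.571, 0.0, -1.486]
ft_force: [-0.1, -0.1, -3.0]
finger_gap: 0.0413
```

```bash
python3 - <<'E'
from h import *
S=snap("side","s11"); print(pose()); np.save("S11.npy",S,allow_pickle=True); W=snap("wrist","w11"); np.save("W11.npy",W,allow_pickle=True)
a=cv2.resize(S["image"][100:300,230:430],(400,400)); b=cv2.resize(W["image"],(400,300)); b=np.vstack([b,np.zeros((100,400,3),np.uint8)])
cv2.imwrite("pics/c11.png",np.hstack([a,b])[:,:,::-1])
E
```

```text
(np.float64(30.25), array([ 0.5654, -0.0519,  0.2036]), array([-1.57 ,  0.002, -1.484]), array([-0.3,  1.9, -5. ]), 0.0413)
```

View pics/c11.png

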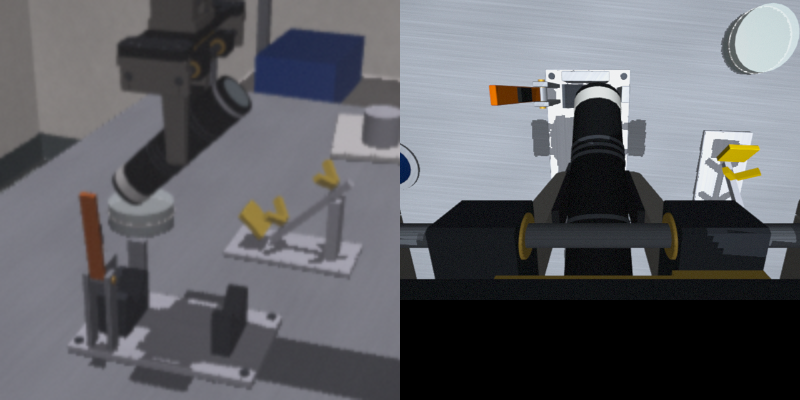

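The barrel is held at about 45°, foot towards the end stop, and the wrist view shows the fixture's far corners at about (237,112) and (368,112). I'll check the fixture pose numerically. I am past the picture budget (13 viewed), so I'll work from masks and forces from here.

```bash
python3 - <<'E'
from h import *
W=np.load("W11.npy",allow_pickle=True).item()
m=cv2.inRange(W["hsv"],(0,0,175),(179,60,255))
h=cv2.convexHull(np.vstack(blobs(m,(228,105,378,200),15))); q=cv2.approxPolyDP(h,3,True)[:,0]
print(q.tolist(),[onplane(W,p,.01).round(4)[:2].tolist() for p in q])
f=np.array([.5685,-.0352]);c,s=np.cos(.082),np.sin(.082);R=np.array([[c,-s],[s,c]])
for k in((.1,.065),(.1,-.065),(-.1,-.065)): 
    x=f+R@k; print(k,x.round(4),proj(W,(*x,.01)).round(1))
# white band (foot) edges and axis of the held barrel
b=[cv2.minAreaRect(x) for x in blobs(cv2.inRange(W["hsv"],(0,0,190),(179,40,255)),(270,135,360,185),100)];print(b)
o=[(cv2.boundingRect(x)) for x in blobs(cv2.inRange(W["hsv"],(3,150,100),(18,255,255)),(130,110,240,190),50)];print("strap",o)
print(pose())
E
```

```text
[[377, 105], [377, 192], [358, 197], [240, 197], [228, 190], [228, 105]] [[0.6788, -0.0994], [0.5977, -0.1099], [0.591, -0.0916], [0.5807, 0.0262], [0.5867, 0.0383], [0.6666, 0.0404]]
(0.1, 0.065) [0.6628 0.0378] [230.7 109.5]
(0.1, -0.065) [ 0.6735 -0.0918] [368.3 110.2]
(-0.1, -0.065) [ 0.4742 -0.1082] [360.8 305.7]
[((316.70648193359375, 150.23170471191406), (57.02631378173828, 24.540084838867188), 1.0050861835479736), ((348.0, 159.5), (49.0, 22.0), 90.0)]
strap [(143, 136, 32, 33)]
(np.float64(30.3), array([ 0.5652, -0.0529,  0.2036]), array([-1.571e+00,  1.000e-03, -1.484e+00]), array([-0.1,  0.2, -4.2]), 0.0412)
```

```bash
python3 - <<'E'
from h import *
W=np.load("W11.npy",allow_pickle=True).item()
v=W["hsv"][:,:,2]
print(v[112,222:250].tolist(),v[116,355:380].tolist());print(v[180,225:250].tolist(),v[230,350:375].tolist());print(v[100:125,250].tolist(),v[100:125,350].tolist())
E
```

```text
[198, 200, 198, 197, 199, 196, 194, 195, 202, 193, 192, 229, 241, 242, 240, 239, 241, 240, 240, 241, 241, 240, 240, 241, 241, 241, 241, 240] [243, 235, 216, 204, 214, 224, 239, 243, 244, 242, 242, 244, 239, 188, 181, 188, 187, 192, 188, 187, 188, 186, 186, 185, 187]
[189, 191, 190, 195, 190, 191, 193, 194, 191, 189, 175, 213, 240, 243, 243, 242, 243, 242, 242, 243, 242, 243, 242, 243, 242] [18, 34, 31, 41, 33, 30, 83, 233, 247, 245, 244, 242, 245, 236, 154, 108, 103, 106, 107, 105, 106, 108, 105, 105, 108]
[193, 193, 196, 198, 200, 193, 197, 195, 200, 197, 198, 219, 240, 243, 242, 243, 242, 243, 242, 243, 242, 243, 243, 243, 242] [192, 193, 190, 189, 187, 192, 196, 193, 192, 200, 189, 185, 240, 243, 243, 242, 242, 242, 242, 242, 243, 244, 243, 243, 243]
```

jog_arm([
  [-0.08,0,0,0,0],
  [-0.17,0,0,0,0],
  [-0.17,0.1,0,0,0],
  [-0.17,0.25,0,0,0],
  [-0.17,0.4,0,0,0],
  [-0.17,0.55,0,0,0],
  [-0.17,0.7,0,0,0],
  [-0.17,0.8,0,0,0],
  [-0.17,0.86,0,0,0],
  [-0.17,0.88,0,0,0],
])

```text
time: 31.3
eef_pos: [0.5633, -0.0382, 0.1147]
ee_rot: [-1.572, 0.0, -1.487]
ft_force: [-0.2, 0.2, -3.7]
finger_gap: 0.0409
```

```bash
python3 - <<'E'
from h import *
S=snap("side","s12"); print(pose()); np.save("S12.npy",S,allow_pickle=True)
f=np.array([.5675,-.0357]);c,s=np.cos(.082),np.sin(.082);R=np.array([[c,-s],[s,c]])
p,_=manip.get_obs()["eef_pos"],0; print("grasp in fixture",(R.T@(p[:2]-f)).round(4),round(p[2]+.0187,4))
cv2.imwrite("pics/s12c.png",cv2.resize(S["image"][160:300,255:395],None,fx=4,fy=4)[:,:,::-1])
E
```

```text
(np.float64(31.35), array([ 0.5635, -0.0382,  0.115 ]), array([-1.571,  0.   , -1.487]), array([-0.1, -0.2, -4. ]), 0.0415)
grasp in fixture [-0.0042 -0.0022] 0.1337
```

View pics/s12c.png

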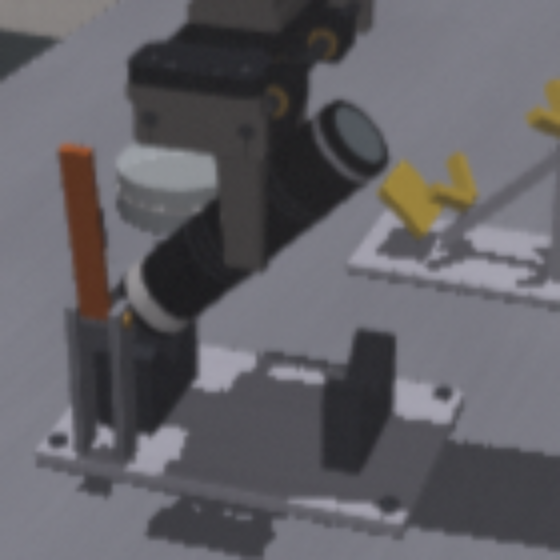

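The foot (160,300) is just above the stop-side V-block, with the barrel in line. Now lower along the levelling arc with a light grip.

jog_arm([
  [-0.02,0.04,0,0,0],
  [-0.02,0.08,0,0,0],
  [-0.02,0.12,-0.02,0,0],
  [-0.02,0.16,-0.04,0,0],
  [-0.02,0.2,-0.06,0,0],
  [-0.02,0.24,-0.08,0,0],
  [-0.02,0.28,-0.09,0,0],
  [-0.02,0.32,-0.1,0,0],
  [-0.02,0.36,-0.1,0,0],
  [-0.02,0.36,-0.1,0,0],
], grip_force=14)

```text
time: 32.35
eef_pos: [0.5536, -0.037, 0.079]
ee_rot: [-1.57, 0.0, -1.487]
ft_force: [-1.6, 1.0, -2.8]
finger_gap: 0.0419
```

```bash
cat >> h.py <<'E'
F0=np.array([.5675,-.0357]);_c,_s=np.cos(.082),np.sin(.082);RF=np.array([[_c,-_s],[_s,_c]])
def infix(p): return np.r_[RF.T@(np.asarray(p)[:2]-F0),p[2]].round(4)
def w(x,y,z): return (*(F0+RF@[x,y]),z)
E
python3 - <<'E'
from h import *
S=snap("side","s13"); print(pose()); p=manip.get_obs()["eef_pos"]; print(infix(p+[0,0,.0187]))
for l,X in(("foot0",w(.08,0,.065)),("lens0",w(-.08,0,.065))): print(l,proj(S,X).round(1))
m=cv2.inRange(S["hsv"],(0,12,70),(179,90,110)); 
print([(cv2.fitEllipse(b)[0],cv2.contourArea(b)) for b in blobs(m,(325,180,365,245),25)[:4]])
E
```

```text
(np.float64(32.4), array([ 0.5538, -0.0369,  0.0793]), array([-1.57 ,  0.   , -1.487]), array([-1.7,  1.5, -2.8]), 0.0417)
[-0.0138 -0.0001  0.098 ]
foot0 [282.4 236.7]
lens0 [354.7 249.2]
[((331.6774597167969, 228.31044006347656), 93.5)]
```

jog_arm([
  [0,0.04,0,0,0],
  [0,0.08,0,0,0],
  [0,0.12,0,0,0],
  [0,0.16,0,0,0],
  [0,0.2,0,0,0],
  [0,0.23,0,0,0],
  [0,0.26,0.01,0,0],
  [0,0.28,0.01,0,0],
  [0,0.3,0.01,0,0],
  [0,0.3,0.01,0,0],
])

```text
time: 33.4
eef_pos: [0.5546, -0.037, 0.0494]
ee_rot: [-1.571, 0.0, -1.487]
ft_force: [-0.9, 0.8, -3.0]
finger_gap: 0.0417
```

```bash
python3 - <<'E'
from h import *
S=snap("side","s14"); print(pose()); p=manip.get_obs()["eef_pos"]; print(infix(p+[0,0,.0187]))
cv2.imwrite("pics/s14c.png",cv2.resize(S["image"][160:300,255:395],None,fx=4,fy=4)[:,:,::-1])
E
```

```text
(np.float64(33.45), array([ 0.5547, -0.037 ,  0.0496]), array([-1.57 ,  0.   , -1.487]), array([-0.7,  0.5, -3.8]), 0.0414)
[-0.0129 -0.0002  0.0683]
```

View pics/s14c.png

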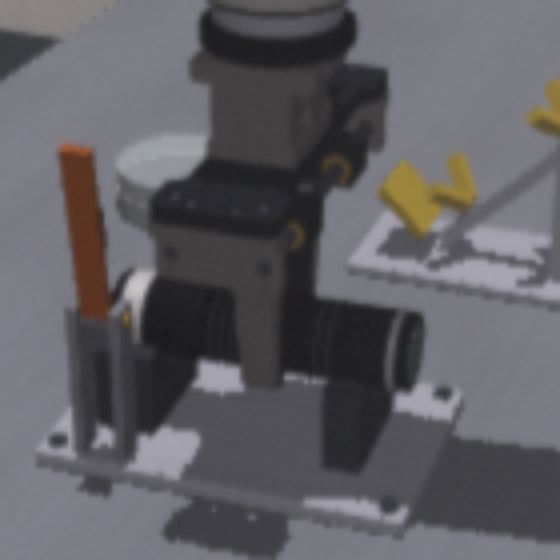

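Nearly level now, lens end (405,345) over the rear block. Press down lightly, then slide it toward the stop until force shows.

jog_arm([
  [0,0.02,0,0,0],
  [0,0.04,0,0,0],
  [0,0.05,0,0,0],
  [0,0.05,0,0,0],
  [0,0.05,0.01,0,0],
  [0,0.05,0.02,0,0],
  [0,0.05,0.03,0,0],
  [0,0.05,0.04,0,0],
  [0,0.05,0.05,0,0],
  [0,0.05,0.05,0,0],
])

```text
time: 34.45
eef_pos: [0.5571, -0.0362, 0.0461]
ee_rot: [-1.576, -0.001, -1.487]
ft_force: [-12.8, 1.5, 17.3]
finger_gap: 0.0415
```

```bash
python3 - <<'E'
from h import *
print(pose()); p=manip.get_obs()["eef_pos"]; print(infix(p+[0,0,.0187]))
E
```

```text
(np.float64(34.45), array([ 0.5571, -0.0362,  0.0461]), array([-1.576e+00, -1.000e-03, -1.487e+00]), array([-12.8,   1.5,  17.3]), 0.0415)
[-0.0104  0.0004  0.0648]
```

jog_arm([
  [0,-0.02,0.01,0,0],
  [0,-0.04,0.02,0,0],
  [0,-0.04,0.03,0,0],
  [0,-0.04,0.04,0,0],
  [0,-0.04,0.05,0,0],
  [0,-0.04,0.06,0,0],
  [0,-0.04,0.07,0,0],
  [0,-0.04,0.07,0,0],
  [0,-0.04,0.07,0,0],
  [0,-0.04,0.07,0,0],
], grip_force=25)

```text
time: 35.45
eef_pos: [0.5628, -0.0366, 0.0478]
ee_rot: [-1.578, -0.001, -1.488]
ft_force: [-9.7, -0.8, 1.2]
finger_gap: 0.0413
```

```bash
python3 - <<'E'
from h import *
S=snap("side","s15"); print(pose()); p=manip.get_obs()["eef_pos"]; print(infix(p+[0,0,.0187]))
print(proj(S,w(.08,0,.065)),proj(S,w(-.08,0,.065)))
v=S["hsv"][:,:,2]
for n in("s14","s15"):
    g=cv2.imread(f"pics/{n}.png",0); print(n,g[250,340:372].tolist())
E
```

```text
(np.float64(35.5), array([ 0.5628, -0.0366,  0.0478]), array([-1.578, -0.   , -1.488]), array([-10.1,  -1. ,   3.1]), 0.0414)
[-0.0047 -0.0005  0.0665]
[282.40594326 236.74805345] [354.67620433 249.1790716 ]
s14 [30, 31, 33, 29, 31, 33, 33, 33, 34, 35, 42, 77, 93, 58, 36, 33, 41, 55, 54, 59, 99, 120, 123, 124, 122, 122, 121, 122, 121, 121, 121, 121]
s15 [32, 31, 32, 32, 30, 32, 33, 42, 77, 94, 56, 36, 36, 42, 55, 51, 60, 99, 122, 124, 124, 122, 122, 124, 124, 122, 121, 121, 121, 122, 121, 123]
```

jog_arm([
  [0,-0.01,0.01,0,0],
  [0,-0.01,0.02,0,0],
  [0,-0.01,0.03,0,0],
  [0,-0.01,0.04,0,0],
  [0,-0.01,0.05,0,0],
  [0,-0.01,0.06,0,0],
  [0,-0.01,0.07,0,0],
  [0,-0.01,0.08,0,0],
  [0,-0.01,0.08,0,0],
  [0,-0.01,0.08,0,0],
])

```text
time: 36.5
eef_pos: [0.5635, -0.0363, 0.0473]
ee_rot: [-1.594, -0.001, -1.488]
ft_force: [-24.8, -1.4, 10.5]
finger_gap: 0.0413
```

```bash
python3 - <<'E'
from h import *
S=snap("side","s16"); print(pose()); p=manip.get_obs()["eef_pos"]; print(infix(p+[0,0,.0187]))
for n in("s15","s16"):
    g=cv2.imread(f"pics/{n}.png",0); print(n,g[250,340:362].tolist())
E
```

```text
(np.float64(36.55), array([ 0.5634, -0.0362,  0.0473]), array([-1.594e+00, -1.000e-03, -1.488e+00]), array([-25.1,  -0.6,  10.1]), 0.0416)
[-0.0041 -0.0002  0.066 ]
s15 [32, 31, 32, 32, 30, 32, 33, 42, 77, 94, 56, 36, 36, 42, 55, 51, 60, 99, 122, 124, 124, 122]
s16 [33, 31, 29, 32, 30, 32, 33, 41, 79, 93, 54, 35, 35, 42, 50, 52, 60, 99, 123, 124, 123, 123]
```

It reached the stop: force rose to 25 N and the barrel's edge in the image did not move. Relax most of the push, open and rise.

jog_arm([
  [0,-0.01,-0.04,0,0],
  [0,-0.02,-0.08,0,0],
  [0,-0.02,-0.09,0,0],
  [0,-0.02,-0.09,0,0.3],
  [0,-0.02,-0.09,0,0.6],
  [0,-0.02,-0.09,0,1],
  [0,-0.02,-0.09,0,1],
  [0,-0.02,-0.09,0,1],
  [0,-0.02,-0.09,0,1],
  [0,-0.02,-0.09,0,1],
])

```text
time: 37.55
eef_pos: [0.5657, -0.0361, 0.0517]
ee_rot: [-1.57, -0.0, -1.487]
ft_force: [0.2, 0.2, -0.1]
finger_gap: 0.0873
```

jog_arm([
  [0,-0.1,0,0,1],
  [0,-0.2,0,0,1],
  [0,-0.3,0,0,1],
  [0,-0.4,0,0,1],
  [0,-0.5,0,0,1],
  [0,-0.6,0,0,1],
  [0,-0.7,0,0,1],
  [0,-0.8,0,0,1],
  [0,-0.9,0,0,1],
  [0,-1,0,0,1],
])

```text
time: 38.55
eef_pos: [0.5653, -0.0361, 0.1524]
ee_rot: [-1.571, -0.0, -1.487]
ft_force: [0.0, 0.8, -1.2]
finger_gap: 0.092
```

jog_arm([
  [0,-0.1,0,0,1],
  [0,-0.2,0,0,1],
  [0,-0.3,0,0,1],
  [0,-0.4,0,0,0.5],
  [0,-0.5,0,0,0],
  [0,-0.6,0,0,0],
  [0,-0.7,0,0,0],
  [0,-0.8,0,0,0],
  [0,-0.9,0,0,0],
  [0,-1,0,0,0],
])

```text
time: 39.55
eef_pos: [0.5654, -0.0361, 0.2524]
ee_rot: [-1.571, -0.0, -1.487]
ft_force: [-0.9, 0.1, 0.7]
finger_gap: 0.0382
```

```bash
python3 - <<'E'
from h import *
S=snap("side","s17");W=snap("wrist","w17"); print(pose()); p=manip.get_obs()["eef_pos"]; print(infix(p+[0,0,.0187])); np.save("W17.npy",W,allow_pickle=True)
for n in("s16","s17"):
    g=cv2.imread(f"pics/{n}.png",0); print(n,g[250,340:362].tolist())
a=cv2.resize(S["image"][160:300,255:395],(400,400)); b=W["image"][0:400,160:560][:, :400]
cv2.imwrite("pics/c17.png",np.hstack([a,b])[:,:,::-1])
q=[(b[:,0].min(0),b[:,0].max(0),cv2.minAreaRect(b)) for b in blobs(cv2.inRange(S["hsv"],(3,130,60),(18,255,255)),(250,170,310,260),20)]; print(q)
E
```

```text
(np.float64(39.65), array([ 0.5663, -0.036 ,  0.2533]), array([-1.568e+00, -1.000e-03, -1.487e+00]), array([-0.4,  0.7, -0.2]), 0.0299)
[-1.20e-03 -2.00e-04  2.72e-01]
s16 [33, 31, 29, 32, 30, 32, 33, 41, 79, 93, 54, 35, 35, 42, 50, 52, 60, 99, 123, 124, 123, 123]
s17 [34, 33, 35, 33, 36, 35, 35, 44, 77, 92, 55, 38, 35, 41, 51, 52, 57, 89, 118, 121, 121, 120]
[(array([270, 196], dtype=int32), array([281, 238], dtype=int32), ((275.95404052734375, 216.94180297851562), (42.80350112915039, 6.9940361976623535), 82.69424438476562))]
```

View pics/c17.png

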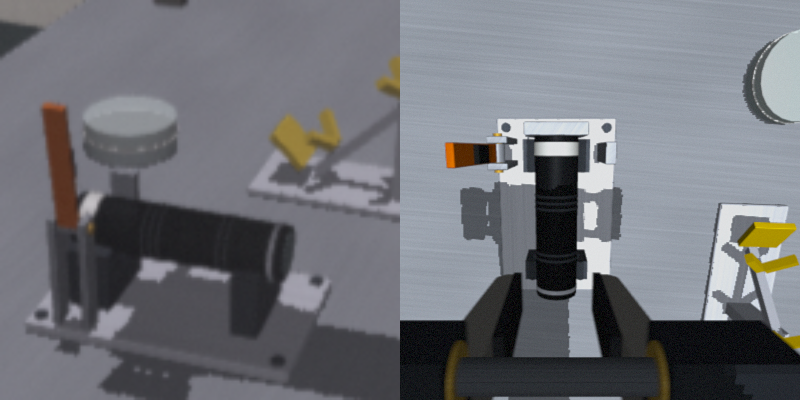

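The barrel lies level in both V-blocks with its banded foot at the end stop (wrist crop (557,140)). The strap stands open at the left, its tip at about (455,155). Check the foot gap and plan the strap push numerically.

```bash
python3 - <<'E'
from h import *
W=np.load("W17.npy",allow_pickle=True).item()
v=W["hsv"]
for c in(300,318,335): print(c,v[112:160,c,2].tolist())
for X in((.08,0,.075),(.08,.03,.075),(.08,0,.086),(.072,0,.086),(-.08,0,.086),(.08,0,.065)): print(X,proj(W,w(*X)).round(1))
b=blobs(cv2.inRange(v,(3,130,60),(18,255,255)),(190,120,270,190),30); print("strap px",[cv2.boundingRect(x) for x in b])
for a in(1.4,1.6,1.75,1.9):
    print(a,[proj(W,w(x,.052-.1*np.cos(a),.09+.1*np.sin(a))).round(1).tolist() for x in(.056,.072)])
E
```

```text
300 [171, 173, 173, 173, 176, 169, 176, 225, 226, 184, 210, 224, 226, 227, 225, 227, 227, 227, 228, 228, 228, 230, 184, 78, 26, 19, 12, 20, 14, 61, 166, 192, 194, 193, 190, 193, 190, 193, 193, 192, 192, 191, 192, 138, 58, 20, 23, 21]
318 [172, 169, 169, 172, 174, 163, 178, 208, 225, 194, 209, 224, 228, 226, 227, 228, 226, 226, 227, 225, 229, 229, 174, 76, 38, 40, 48, 46, 40, 86, 214, 229, 228, 226, 228, 227, 229, 227, 228, 227, 227, 227, 229, 184, 83, 41, 43, 40]
335 [172, 172, 172, 169, 169, 167, 181, 223, 226, 194, 210, 223, 224, 224, 225, 227, 226, 228, 228, 227, 227, 230, 191, 86, 24, 22, 18, 16, 15, 50, 143, 172, 172, 173, 172, 172, 175, 175, 173, 171, 171, 173, 173, 118, 47, 18, 18, 21]
(0.08, 0, 0.075) [315.8 135.6]
(0.08, 0.03, 0.075) [283.2 135.6]
(0.08, 0, 0.086) [315.7 135.2]
(0.072, 0, 0.086) [315.7 144.5]
(-0.08, 0, 0.086) [315.5 301.3]
(0.08, 0, 0.065) [315.8 136. ]
strap px [(205, 143, 35, 25), (248, 144, 8, 19)]
1.4 [[260.2, 169.2], [259.2, 143.1]]
1.6 [[228.3, 169.2], [226.8, 143.0]]
1.75 [[205.5, 169.0], [203.6, 143.0]]
1.9 [[184.8, 168.7], [182.5, 143.0]]
```

jog_arm([
  [-0.1,0,0.06,0,0],
  [-0.2,0,0.13,0,0],
  [-0.3,0,0.2,0,0],
  [-0.4,0,0.26,0,0],
  [-0.5,0,0.32,0,0],
  [-0.6,0,0.39,0,0],
  [-0.7,0,0.46,0,0],
  [-0.8,0,0.52,0,0],
  [-0.9,0,0.59,0,0],
  [-1,0,0.65,0,0],
])

```text
time: 40.65
eef_pos: [0.6223, 0.0699, 0.2515]
ee_rot: [-1.571, -0.0, -1.487]
ft_force: [0.3, -0.5, 0.8]
finger_gap: 0.0004
```

jog_arm([
  [-0.1,0,0,0,0],
  [-0.2,0,0,0,0],
  [-0.2,0.12,0,0,0],
  [-0.2,0.25,0,0,0],
  [-0.2,0.4,0,0,0],
  [-0.2,0.55,0,0,0],
  [-0.2,0.7,0,0,0],
  [-0.2,0.82,0,0,0],
  [-0.2,0.87,0,0,0],
  [-0.2,0.87,0,0,0],
])

```text
time: 41.65
eef_pos: [0.6197, 0.0888, 0.1635]
ee_rot: [-1.572, -0.0, -1.487]
ft_force: [-0.6, -0.1, 0.5]
finger_gap: 0.0005
```

```bash
python3 - <<'E'
from h import *
print(pose()); p=manip.get_obs()["eef_pos"]; print(infix(p)); W=snap("wrist","w18"); print(infix(manip.get_obs()["eef_pos"]))
W0=np.load("W17.npy",allow_pickle=True).item(); print(W0["hsv"][285:310,310,2].tolist())
b=blobs(cv2.inRange(W["hsv"],(3,130,60),(18,255,255)),(250,60,620,320),30); print("strap px",[cv2.boundingRect(x) for x in b])
print([proj(W,w(x,.07,.188)).round(1).tolist() for x in(.056,.072)])
E
```

```text
(np.float64(41.65), array([0.6197, 0.0888, 0.1635]), array([-1.572, -0.   , -1.487]), array([-0.6, -0.1,  0.5]), 0.0005)
[0.0622 0.1198 0.1635]
[0.0627 0.12   0.1644]
[11, 16, 22, 14, 0, 37, 107, 117, 122, 109, 44, 20, 12, 7, 30, 87, 90, 97, 88, 93, 92, 96, 95, 92, 87]
strap px [(405, 239, 41, 81)]
[[428.2, 328.5], [431.2, 294.6]]
```

jog_arm([
  [0.15,0,0.01,0,0],
  [0.3,0,0.01,0,0],
  [0.4,0,0.01,0,0],
  [0.5,0,0.01,0,0],
  [0.6,0.01,0.01,0,0],
  [0.7,0.03,0.01,0,0],
  [0.78,0.05,0.01,0,0],
  [0.86,0.09,0.01,0,0],
  [0.94,0.13,0.01,0,0],
  [0.94,0.13,0.01,0,0],
])

```text
time: 42.7
eef_pos: [0.6285, -0.0066, 0.1504]
ee_rot: [-1.573, -0.001, -1.489]
ft_force: [-0.0, 0.1, 0.5]
finger_gap: 0.0004
```

```bash
python3 - <<'E'
from h import *
print(pose()); print(infix(manip.get_obs()["eef_pos"])); S=snap("side","s19")
b=blobs(cv2.inRange(S["hsv"],(3,130,60),(18,255,255)),(240,150,330,270),20); print([cv2.boundingRect(x) for x in b])
for a in(.7,.8,.9,1.,1.1): print(a,proj(S,w(.064,.052-.1*np.cos(a),.09+.1*np.sin(a))).round(0))
E
```

```text
(np.float64(42.7), array([ 0.6285, -0.0066,  0.1504]), array([-1.573e+00, -1.000e-03, -1.489e+00]), array([-0. ,  0.1,  0.5]), 0.0004)
[0.0632 0.024  0.1504]
[(276, 208, 13, 29)]
0.7 [292. 195.]
0.8 [291. 193.]
0.9 [289. 192.]
1.0 [288. 190.]
1.1 [286. 190.]
```

jog_arm([
  [0.05,0.05,0.01,0,0],
  [0.1,0.1,0.01,0,0],
  [0.14,0.16,0.01,0,0],
  [0.18,0.22,0.01,0,0],
  [0.22,0.29,0.01,0,0],
  [0.25,0.36,0.01,0,0],
  [0.27,0.43,0.01,0,0],
  [0.29,0.49,0.01,0,0],
  [0.29,0.54,0.01,0,0],
  [0.29,0.54,0.01,0,0],
])

```text
time: 43.75
eef_pos: [0.6319, -0.0334, 0.0967]
ee_rot: [-1.572, 0.0, -1.487]
ft_force: [-0.5, -0.2, 0.9]
finger_gap: 0.0003
```

```bash
python3 - <<'E'
from h import *
print(pose()); print(infix(manip.get_obs()["eef_pos"])); S=snap("side","s20")
b=blobs(cv2.inRange(S["hsv"],(3,130,60),(18,255,255)),(240,150,340,270),10); print([cv2.boundingRect(x) for x in b])
for a in(0,.1,.2): print(a,proj(S,w(.064,.052-.1*np.cos(a),.093+.1*np.sin(a))).round(0),proj(S,w(.064,.04,.093)).round(0))
E
```

```text
(np.float64(43.75), array([ 0.6319, -0.0334,  0.0967]), array([-1.572,  0.   , -1.487]), array([-0.5, -0.2,  0.9]), 0.0003)
[ 0.0643 -0.003   0.0967]
[(278, 226, 14, 10)]
0 [297. 217.] [281. 235.]
0.1 [297. 213.] [281. 235.]
0.2 [297. 209.] [281. 235.]
```

Almost down. Press firmly, also further out towards the strap's end, watching the force.

jog_arm([
  [0.05,0.02,0,0,0],
  [0.1,0.04,0,0,0],
  [0.1,0.06,0,0,0],
  [0.1,0.08,0,0,0],
  [0.1,0.1,0,0,0],
  [0.1,0.12,0,0,0],
  [0.1,0.12,0,0,0],
  [0.1,0.12,0,0,0],
  [0.1,0.12,0,0,0],
  [0.1,0.12,0,0,0],
])

```text
time: 44.8
eef_pos: [0.6338, -0.0367, 0.0953]
ee_rot: [-1.568, 0.004, -1.483]
ft_force: [-21.6, 9.2, 57.6]
finger_gap: 0.0005
```

```bash
python3 - <<'E'
from h import *
print(pose()); print(infix(manip.get_obs()["eef_pos"]))
E
```

```text
(np.float64(44.8), array([ 0.6338, -0.0367,  0.0953]), array([-1.568,  0.004, -1.483]), array([-21.6,   9.2,  57.6]), 0.0005)
[ 0.066  -0.0064  0.0953]
```

Solid at 58 N with the strap's top face at z ≈ 0.0955, as specified for closed. Rise clear and check.

jog_arm([
  [0,-0.05,0,0,0],
  [0,-0.1,0,0,0],
  [0,-0.15,0,0,0],
  [0,-0.2,0,0,0],
  [0,-0.3,0,0,0],
  [0,-0.4,0,0,0],
  [0,-0.55,0,0,0],
  [0,-0.7,0,0,0],
  [0,-0.85,0,0,0],
  [0,-1,0,0,0],
])

```text
time: 45.8
eef_pos: [0.6334, -0.0434, 0.1873]
ee_rot: [-1.57, -0.0, -1.487]
ft_force: [-0.0, -0.1, 0.6]
finger_gap: 0.0006
```

jog_arm([
  [0,-0.1,-0.1,0,0],
  [0,-0.2,-0.2,0,0],
  [0,-0.3,-0.3,0,0],
  [0,-0.4,-0.4,0,0],
  [0,-0.5,-0.5,0,0],
  [0,-0.6,-0.6,0,0],
  [0,-0.6,-0.7,0,0],
  [0,-0.6,-0.7,0,0],
  [0,-0.6,-0.7,0,0],
  [0,-0.6,-0.7,0,0],
])

```text
time: 46.8
eef_pos: [0.5636, -0.0492, 0.2451]
ee_rot: [-1.571, 0.0, -1.487]
ft_force: [0.5, 0.3, -0.5]
finger_gap: 0.0007
```

```bash
python3 - <<'E'
from h import *
print(pose()); S=snap("side","s21"); W=snap("wrist","w21")
for n in("s17","s21"):
    g=cv2.imread(f"pics/{n}.png",0); print(n,g[250,340:362].tolist())
b=blobs(cv2.inRange(S["hsv"],(3,130,60),(18,255,255)),(240,150,340,270),10); print([(cv2.boundingRect(x),cv2.approxPolyDP(cv2.convexHull(x),1.5,True)[:,0].tolist()) for x in b])
for a in(-.05,0,.05,.1): print(a,proj(S,w(.056,.052-.1*np.cos(a),.093+.1*np.sin(a))).round(1),proj(S,w(.072,.052-.1*np.cos(a),.093+.1*np.sin(a))).round(1))
a=cv2.resize(S["image"][160:300,255:395],(400,400)); b=cv2.resize(W["image"],(400,300)); b=np.vstack([b,np.zeros((100,400,3),np.uint8)])
cv2.imwrite("pics/c21.png",np.hstack([a,b])[:,:,::-1])
E
```

```text
(np.float64(46.8), array([ 0.5636, -0.0492,  0.2451]), array([-1.571,  0.   , -1.487]), array([ 0.5,  0.3, -0.5]), 0.0007)
s17 [34, 33, 35, 33, 36, 35, 35, 44, 77, 92, 55, 38, 35, 41, 51, 52, 57, 89, 118, 121, 121, 120]
s21 [33, 33, 36, 33, 36, 35, 34, 41, 78, 91, 54, 37, 36, 42, 52, 51, 57, 86, 117, 120, 119, 120]
[((278, 215, 23, 21), [[300, 216], [290, 230], [283, 235], [278, 234], [295, 215]])]
-0.05 [300.7 219.1] [293.9 218. ]
0 [300.7 217. ] [293.9 216. ]
0.05 [300.6 215. ] [293.8 214. ]
0.1 [300.5 213. ] [293.6 212. ]
```

View pics/c21.png

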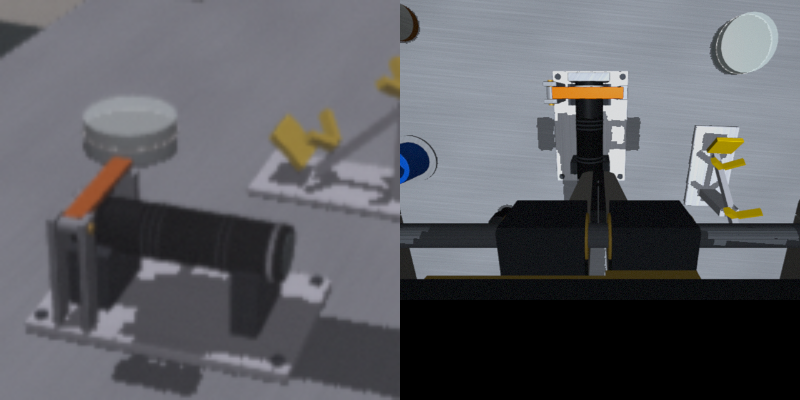

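The strap lies level across the barrel. Its tip is at (300,216) and (295,215); for angle 0 I predict (301,217) and (294,216). The barrel's lens-end edge has not moved, and the arm is clear with about 0 N. Handing in.

```bash
python3 -c "
from cell import manip; print(manip.hand_in())"
```

```text
the job is handed in; nothing more can be done
None
```

I carried out the whole task and handed it in at about 47 s of the 72 s allowed; no verdict was reported.

**What I did:**
- I lifted the barrel from the cup, gripping it near the lens end.
- I leaned it into the slanted rest by letting it pivot between the pads, then let go.
- I took it again near the middle, between the yokes, and levelled it into the V-blocks.
- I pushed it against the stop and let go, then swung the strap over and pressed it down.

**Last checks:**
- **Foot against the stop:** the push rose to 25 N and the barrel moved no further. It did not shift when I let go or when the strap came down.
- **Strap:** pressing met solid resistance at 58 N, with its top face at about 95 mm (96 mm specified). Its tip in the side view is within about 1 px of where it should be at angle 0, where 0.05 rad is about 2 px.
- **Arm and bystanders:** the arm is clear, with forces near zero. I kept well away from the dishes, bottle and eyepiece, but did not measure them afterwards.

**What disagreed or fell short:**
- **Rest height:** the parked barrel's centre measured about 10 mm higher than I had worked out from the yokes. The pictures showed it properly seated.
- **Foot gap:** I judged the gap at the stop from force and image edges, not to better than about 2–3 mm.
- **Pictures:** I viewed 17 pictures, well over the budget of 10.

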